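Stopper the jars and slide them away under the hood

ROBOT

A 6-joint arm with a two-finger parallel gripper is mounted at the origin on the work surface. World frame = base frame: x ahead of the robot, y to its left, z up, the work surface at z = 0. Lengths are in m, angles in rad, forces in N, time in s.
With the tool pointing down it reaches from about 0.225 to 0.725 m from the base axis. Payload 3.1 kg.
Tool frame: the origin (TCP) lies on the centre line of the jaws, within the pads' length; the fingertips stand tips_ahead ahead of it and the grasp point (between the pads) lies 8 mm behind it (tips_ahead is the distance from the TCP to the fingertips, in m); z points along the fingers, y is the line along which they close (so a half turn about z gives the same grasp; the last joint's range is limited). The gripper opens to 85 mm and grips with 20 to 120 N. Pads are 22 mm wide; open, the fingers measure 114 mm over their backs; the gripper's body (76 mm by 85 mm) begins 54 mm behind the grasp point. The pads swing forward as they close: fully open they stand 13 mm farther back than shut.
Start: joints at [-1.286, 0.048, 0.099, 1.622, 0, 1.443], TCP at [0.211, -0.481, 0.242] pointing down, gripper open.
Joint ranges: [-2.91, 2.91], [-0.99, 1.94], [-1.21, 1.42], [-2.12, 2.29], [-1.49, 1.47], [-3.14, 3.14]. Speed limits (rad/s): [2.79, 2.79, 3.14, 3.14, 3.14, 3.14].

INTERFACE

Orientations are given as [roll, pitch, yaw] about the fixed x, y, z axes, in that order (R = Rz(yaw) Ry(pitch) Rx(roll)).
In Python, from rig import * gives the robot as it stands.
- The arm moves only by the tool carry_out, never from a script. Its argument "moves" is a list of rows, each a list of 4 numbers: the shift along the tool's x, y, z in cm, then the turn about the tool's z in degrees. A call has 1 to 5 rows; each row shifts and turns the commanded pose from where the row before left it, along the tool's axes as they then stand; what a row does not reach is not made up. A row lasts 1/10 s, in which the tool goes at most 50 mm and 8.59 degrees, less where a joint would pass 70% of its speed; a pose out of reach is approached as far as the arm can. A call with a gripper value outside its range is refused whole. "jaw" is the opening, from 0 (shut) to 1 (fully open), set as the call begins (left out, the last holds). The fingers move at their own pace and stop on an object; the grip force is fixed at half the most. Time passes only in rows, so rows that do not move let the fingers close. It gives the time, the measured TCP pose, the force, the opening and the grip force at its end, in the units of the state.
- observe(): the state, without advancing time (a new reading comes with each control period).
- camera(name): name is "scene" or "top"; returns the picture (420x560x3 uint8, red, green, blue); there is no depth.
- camera_params(name): a dict with "fovy" (degrees; the focal length in pixels is half the picture's height over the tangent of half this angle, whatever the lens; pixels are square), "cx", "cy" (the principal point, pixels), "camera_from_world" (4x4, takes a point from world to camera coordinates). Camera axes: x right, y up, looking along -z (the intrinsics and any distortion apply to the point x, -y, -z); pixel columns grow to the right and rows downward; lengths in m; the calibration is good to about 2 mm. A picture is of the moment at which its call begins. camera_params takes no time and is no camera call.
- hand_in(): hands the job in; it is judged then, once.
Trained networks look in the newest picture that a camera, given by its name, has taken for a name from the list of things; names that differ only in an ending like _2 or _b are one class to them, and where a whole thing is asked for, a point or a joint stands for the part that bears it (a point fixed in the world has none). Each returns a list of dicts, best first, with "p" (0 to 1); they miss things now and then, are a little off and sometimes report something else, mostly with a low value. They report only what shows in the picture. A call takes as long as a camera call. They do not tell look-alikes from the thing itself.
- look_for(name, camera): "at" ([column, row] in pixels, amid what is visible of it).
- regions_of(name, camera): "region" (420x560 bool, what is visible of it) and "at" ([column, row] in pixels, amid what is visible of it).
- mark_of(name, camera): "at" ([column, row] in pixels: a listed point, or the origin of a listed thing).
The state is a dict: "t": time; "qpos": joint angles; "joint_velocities": joint speeds; "tau": joint torques, N m; "ee_pos": TCP position; "orientation": TCP orientation; "contact_force": force on the tool from outside, world axes, zero at the start; "moment": the same for the moment, N m; "opening": opening from 0.0 (shut) to 1.0 (fully open); "grip_force": force on a finger pad.
Only numpy, scipy, OpenCV 4.12 (cv2) and the standard library are available. Lean on these libraries where they do the work, as an engineer would, in place of code of your own. Each camera call takes 0.05 s, during which the arm holds its last target. There are 200 camera calls.

TASK

Put the glass jars away: draw the rack's carriage fully out to its stop, take stoppers from the chest's drawer and set one fully home in every jar on the table, and stand all the jars upright in the carriage's tray. With every stoppered jar in the tray, slide the carriage gently fully home under the hood, without slamming it, and close the drawer fully with any spare stoppers left in it; leave everything else on the table where it is.

Things in the scene. Friction and masses are not known exactly. Their poses are not given: they have to be found in the camera images.
- jar1: open round amber glass jar, 58 mm tall, standing upright; some of the four are absent. Body 52 mm across up to 44 mm, shoulder, neck 46 mm across outside and 39 mm inside, wall 3.5 mm. Origin: centre of the underside, z up. A stopper is fully home in it when the stopper's origin is 42 mm above the jar's origin (collar on the rim). About 0.16 kg
- jar1_seat (a point): point on the axis of jar1, 42 mm above its underside (16 mm below its rim): where the origin of a stopper comes to lie when it is fully home in this jar, its collar on the rim
- jar2: open round amber glass jar, 58 mm tall, standing upright; some of the four are absent. Body 52 mm across up to 44 mm, shoulder, neck 46 mm across outside and 39 mm inside, wall 3.5 mm. Origin: centre of the underside, z up. A stopper is fully home in it when the stopper's origin is 42 mm above the jar's origin (collar on the rim). About 0.16 kg
- jar2_seat (a point): point on the axis of jar2, 42 mm above its underside (16 mm below its rim): where the origin of a stopper comes to lie when it is fully home in this jar, its collar on the rim
- jar3: open round amber glass jar, 58 mm tall, standing upright; some of the four are absent. Body 52 mm across up to 44 mm, shoulder, neck 46 mm across outside and 39 mm inside, wall 3.5 mm. Origin: centre of the underside, z up. A stopper is fully home in it when the stopper's origin is 42 mm above the jar's origin (collar on the rim). About 0.16 kg
- jar3_seat (a point): point on the axis of jar3, 42 mm above its underside (16 mm below its rim): where the origin of a stopper comes to lie when it is fully home in this jar, its collar on the rim
- jar4: open round amber glass jar, 58 mm tall, standing upright; some of the four are absent. Body 52 mm across up to 44 mm, shoulder, neck 46 mm across outside and 39 mm inside, wall 3.5 mm. Origin: centre of the underside, z up. A stopper is fully home in it when the stopper's origin is 42 mm above the jar's origin (collar on the rim). About 0.16 kg
- jar4_seat (a point): point on the axis of jar4, 42 mm above its underside (16 mm below its rim): where the origin of a stopper comes to lie when it is fully home in this jar, its collar on the rim
- stopper1: wooden stopper, 44 mm tall, standing upright on its plug on the drawer's floor at the start: tapered cork plug 16 mm long (30 mm across below, 36 mm above), collar 46 mm across and 4 mm thick on it, then a knob 20 mm across and 24 mm tall to grip. All stoppers are alike and fit every jar; there may be more stoppers than jars. Origin: centre of the plug's underside, z up. About 0.03 kg
- stopper2: wooden stopper, 44 mm tall, standing upright on its plug on the drawer's floor at the start: tapered cork plug 16 mm long (30 mm across below, 36 mm above), collar 46 mm across and 4 mm thick on it, then a knob 20 mm across and 24 mm tall to grip. All stoppers are alike and fit every jar; there may be more stoppers than jars. Origin: centre of the plug's underside, z up. About 0.03 kg
- stopper3: wooden stopper, 44 mm tall, standing upright on its plug on the drawer's floor at the start: tapered cork plug 16 mm long (30 mm across below, 36 mm above), collar 46 mm across and 4 mm thick on it, then a knob 20 mm across and 24 mm tall to grip. All stoppers are alike and fit every jar; there may be more stoppers than jars. Origin: centre of the plug's underside, z up. About 0.03 kg
- stopper4: wooden stopper, 44 mm tall, standing upright on its plug on the drawer's floor at the start: tapered cork plug 16 mm long (30 mm across below, 36 mm above), collar 46 mm across and 4 mm thick on it, then a knob 20 mm across and 24 mm tall to grip. All stoppers are alike and fit every jar; there may be more stoppers than jars. Origin: centre of the plug's underside, z up. About 0.03 kg
- rack: fixed jar rack: wooden base board 130 mm (x) by 670 mm (y) with two steel rails; a clear hood, its top at 144 mm, covers its right part, from y -310 to -16 mm in the rack's frame, open only at its left (+y) end. Origin on the work surface; +y of its frame is the direction in which the carriage is drawn out
- carriage (a joint): position of the rack's sliding carriage along the rack's +y, in m: 0 = fully home under the hood against its stop, 0.30 = fully out against the other stop. It slides against about 2 N and stays where it is left
- tray_floor (a point): centre of the carriage's tray floor (30 mm above the work surface): inside, the tray is 80 mm (x) by 270 mm (y), with walls 14 mm high above its floor; room for four jars in a row along y, 64 mm apart. Moves with the carriage; axes as the rack's. When the carriage is fully out the tray is clear of the hood by some 23 mm
- carriage_knob (a point): top centre of the upright steel knob (22 mm across, 42 mm tall, its top 86 mm above the work surface) at the carriage's left (+y) end, 199 mm from the tray's centre; it stays outside the hood, 55 mm from its mouth when the carriage is home. Grip it from above with the fingers closing along the rack's x
- chest_drawer0 (a joint): opening of the wooden chest's drawer in m: 0 = closed, 0.15 = fully open. It slides towards the robot (along the chest's -x, see the axes of drawer_floor) against about 1 N and stays where it is left
- chest_drawer0_handle (a point): middle of the drawer's steel bar handle: a horizontal bar about 10 mm thick along the chest's y, 35 mm in front of the drawer's face and 62 mm above the work surface (the chest's top is at 100 mm); moves with the drawer
- drawer_floor (a point): centre of the drawer's inner floor (22 mm above the work surface), inside 175 mm (x) by 258 mm (y), its walls reach 56 mm above it and its front panel 66 mm; moves with the drawer, axes of the chest (x away from the robot)
- tin: small tin with a paper label, 38 mm across, 62 mm tall, among the jars; not part of the job. Origin: underside centre
- mug: white mug, 74 mm across, 90 mm tall, behind the rack; not part of the job. Origin: underside centre
- syrup: green glass bottle, 60 mm across, 170 mm tall, behind the rack; not part of the job. Origin: underside centre
- bowl: blue bowl, 110 mm across, 45 mm tall, right of the robot; not part of the job. Origin: underside centre
- cocoa: metal can, 66 mm across, 100 mm tall, to the right of the jars; not part of the job. Origin: underside centre
Not all that is in view belongs to the job. What is shaped like the jar1 but red or turquoise is not meant.

How it is judged:
By the outcome, as a careful person would: the job done as asked, in the order asked, and still so for the second after the job is handed in, with the robot touching nothing.
Of jar1, jar2, jar3, jar4 only 2 to 3 are there at a start; the rules pass over those that are not, and their reading is None.
At some moment in a run one of jar1, jar2, jar3, jar4 may be knocked a few centimetres aside while the robot is not near it.
It also fails if it takes over 210 s, if anything falls off the work surface, if the arm or the gripper's body presses on something with over 40 N, if the wrist force passes 120 N, or if a joint passes its speed limit or range.

## Working session

There is one attempt and no reset: what is moved stays moved. The work goes in short steps, Python scripts to look and compute and a tool call to move; the robot and the scene stay as the last step left them, time stands still between calls to the robot, and variables do not carry over. Pictures are saved under pics/ and viewed, at most 18 in all, crops included, and the job is handed in when it is done.

Besides the shell and the picture viewer there is one more tool, called after ">>>" in YAML: its name, and indented under it one key for each argument. carry_out: Moves the arm, as the interface text tells. Its arguments: {"type":"object","properties":{"moves":{"type":"array"},"jaw":{"type":"number"}},"required":["moves"]}

```bash
mkdir -p pics; ls
python3 - <<'E'
from rig import *
import cv2,numpy as np
s=observe();print({k:np.round(v,3).tolist() for k,v in s.items()})
for n in("scene","top"):
    im=camera(n);cv2.imwrite(f"pics/{n}0.png",im[:,:,::-1]);p=camera_params(n);print(n,p)
    for k in("jar1","stopper1","carriage_knob","chest_drawer0_handle","tray_floor","drawer_floor","tin","rack","cocoa","jar1_seat"):
        print(k,[(round(d['p'],2),np.round(d['at']).tolist()) for d in mark_of(k,n)])
E
```

```text
pics
{'t': 0.0, 'qpos': [-1.286, 0.049, 0.098, 1.622, -0.0, 1.443], 'joint_velocities': [-0.0, 0.001, 0.002, -0.001, 0.001, -0.0], 'tau': [0.001, -33.878, 32.001, 0.02, -0.0, 0.0], 'ee_pos': [0.21, -0.48, 0.241], 'orientation': [-3.139, -0.0, 0.413], 'contact_force': [-0.348, 1.116, -0.442], 'moment': [0.004, -0.037, -0.015], 'grip_force': 0.0, 'opening': 1.001}
scene {'fovy': 53.38627343465797, 'cx': 281.48826524274784, 'cy': 217.3207415485469, 'camera_from_world': array([[ 0.52686079,  0.84984979,  0.01315486, -0.27137611],
       [-0.67848125,  0.41119869,  0.60875185,  0.29929396],
       [ 0.51193837, -0.32965281,  0.79325162, -1.35490409],
       [ 0.        ,  0.        ,  0.        ,  1.        ]])}
jar1 [(0.98, [180.0, 227.0]), (0.83, [294.0, 208.0]), (0.8, [157.0, 272.0]), (0.79, [260.0, 222.0]), (0.73, [238.0, 250.0])]
stopper1 []
carriage_knob [(0.65, [258.0, 272.0])]
chest_drawer0_handle [(0.9, [382.0, 167.0]), (0.2, [296.0, 203.0])]
tray_floor [(0.65, [127.0, 234.0]), (0.29, [379.0, 296.0])]
drawer_floor []
tin [(0.59, [218.0, 223.0])]
rack [(0.84, [221.0, 315.0])]
coco
[... 259 characters left out ...]
 -0.99981289, -0.01441684, -0.01658552],
       [ 0.99507112, -0.01425097,  0.09813445, -0.54101217],
       [-0.09832154, -0.01308014,  0.99506873, -1.27958491],
       [ 0.        ,  0.        ,  0.        ,  1.        ]])}
jar1 [(0.86, [316.0, 220.0]), (0.84, [399.0, 239.0]), (0.62, [357.0, 225.0]), (0.61, [240.0, 239.0]), (0.55, [360.0, 277.0]), (0.54, [335.0, 167.0])]
stopper1 []
carriage_knob [(0.59, [330.0, 166.0])]
chest_drawer0_handle [(0.67, [131.0, 221.0])]
tray_floor []
drawer_floor []
tin []
rack [(0.65, [367.0, 169.0])]
cocoa [(0.65, [447.0, 235.0])]
jar1_seat [(0.8, [362.0, 278.0]), (0.69, [322.0, 217.0]), (0.57, [285.0, 242.0]), (0.57, [356.0, 226.0]), (0.46, [130.0, 221.0])]
```

View pics/scene0.png

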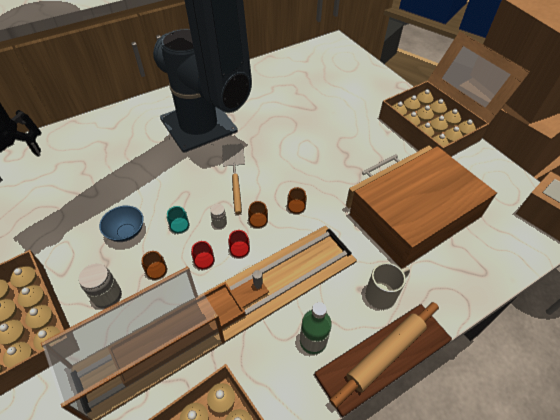

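View pics/top0.png

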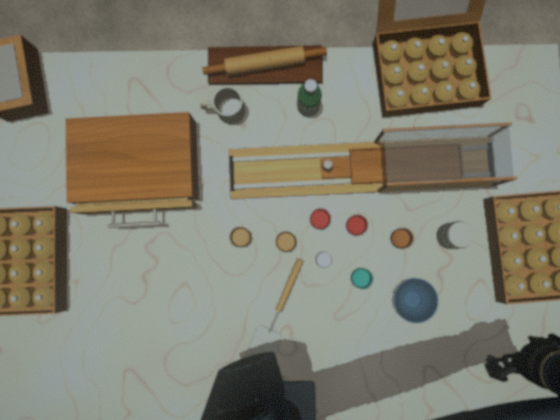

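The scene picture shows amber jars at (154,265), (258,214) and (297,200). The top picture shows them at (401,238), (286,241) and (241,237). The look-alikes are red at scene (203,255) and (238,243), and turquoise at (178,220); these are not wanted. The tin is at (218,215), the knob at (258,281) and the drawer handle at (380,165).

```bash
cat > h.py <<'E'
from rig import *
import cv2,numpy as np
def PM(n):
    p=camera_params(n);f=210/np.tan(np.radians(p['fovy']/2))
    K=np.array([[f,0,p['cx']],[0,f,p['cy']],[0,0,1]])
    return K,np.diag([1,-1,-1])@np.array(p['camera_from_world'])[:3]
def proj(n,X):
    K,E=PM(n);q=K@(E@np.append(X,1));return q[:2]/q[2]
def ray(n,uv,z):
    K,E=PM(n);C=-E[:,:3].T@E[:,3];d=E[:,:3].T@np.linalg.solve(K,[*uv,1]);return C+d*(z-C[2])/d[2]
def tri(a,b):
    "a: scene px, b: top px -> point, reprojection error"
    P=[K@E for K,E in(PM("scene"),PM("top"))]
    X=cv2.triangulatePoints(P[0],P[1],np.array(a,float),np.array(b,float))[:,0];X=X[:3]/X[3]
    return X.round(4),round(float(np.hypot(*(proj("scene",X)-a))),1)
def shot(n,name=None,crop=None,scale=1):
    im=camera(n)
    if name:
        c=im if crop is None else im[crop[1]:crop[3],crop[0]:crop[2]]
        cv2.imwrite(f"pics/{name}.png",cv2.resize(c,None,fx=scale,fy=scale,interpolation=cv2.INTER_CUBIC)[:,:,::-1])
    return im
def marks(k,n):return [(round(d['p'],2),np.round(d['at'],1).tolist()) for d in mark_of(k,n)]
E
python3 - <<'E'
from h import *
R={}
for n in("scene","top"):
    im=shot(n,n+"c",(130,150,410,320) if n=="scene" else (90,140,470,300),2)
    for k in("jar1","jar1_seat","chest_drawer0_handle","carriage_knob","tin"):
        R[k,n]=[m for m in marks(k,n)+([] )if m[0]>.3]
        print(k,n,[(p,a,ray(n,a,{'jar1':0,'jar1_seat':.042,'chest_drawer0_handle':.062,'carriage_knob':.086,'tin':0}[k])[:2].round(3).tolist()) for p,a in R[k,n]])
for k in("jar1","jar1_seat","chest_drawer0_handle","carriage_knob","tin"):
    for p,a in R[k,"scene"]:
        for q,b in R[k,"top"]:
            X,e=tri(a,b)
            if e<4 and -.03<X[2]<.12: print(k,a,b,X,e)
for n in("scene","top"):
    for k in("jar1","rack"):
        for d in regions_of(k,n):
            print(k,n,round(d['p'],2),np.round(d['at']),d['region'].sum(),camera(n)[d['region']].mean(0).round() )
E
```

```text
jar1 scene [(0.97, [236.2, 249.6], [0.49, -0.12]), (0.97, [203.4, 260.1], [0.475, -0.205]), (0.89, [178.1, 225.9], [0.344, -0.216]), (0.88, [295.8, 206.0], [0.448, 0.088]), (0.8, [257.5, 222.3], [0.442, -0.03]), (0.57, [156.2, 272.9], [0.448, -0.319])]
jar1_seat scene [(0.92, [236.6, 240.6], [0.493, -0.117]), (0.91, [256.5, 211.6], [0.439, -0.03]), (0.83, [177.3, 216.5], [0.347, -0.212]), (0.64, [200.3, 253.1], [0.479, -0.209])]
chest_drawer0_handle scene [(0.93, [379.3, 158.9], [0.468, 0.354])]
carriage_knob scene [(0.74, [261.0, 272.1], [0.624, -0.122]), (0.45, [378.8, 296.7], [0.807, 0.063])]
tin scene [(0.9, [218.4, 221.7], [0.386, -0.119])]
jar1 top [(0.95, [400.9, 238.2], [0.444, -0.319]), (0.9, [240.0, 237.7], [0.451, 0.089]), (0.84, [316.9, 218.2], [0.498, -0.108]), (0.78, [287.4, 244.8], [0.431, -0.031]), (0.66, [356.4, 224.5], [0.481, -0.208]), (0.59, [360.6, 277.1], [0.348, -0.215]), (0.37, [231.9, 109.6], [0.785, 0.109])]
jar1_seat top [(0.88, [357.0, 224.8], [0.478, -0.204]), (0.69, [318.6, 219.6], [0.492, -0.11]), (0.66, [361.5, 274.4], [0.357, -0.212]), (0.61, [286.7, 
[... 1132 characters left out ...]
 0.86 [297. 203.] 469 [90. 54. 29.]
jar1 scene 0.78 [157. 265.] 522 [88. 47. 19.]
jar1 scene 0.77 [259. 216.] 512 [95. 60. 34.]
jar1 scene 0.73 [238. 244.] 508 [119.  30.  28.]
jar1 scene 0.64 [178. 217.] 467 [27. 86. 79.]
jar1 scene 0.55 [198. 255.] 532 [119.  28.  26.]
rack scene 0.6 [167. 324.] 23098 [136. 114.  90.]
rack scene 0.49 [216. 215.] 321 [119. 111. 102.]
jar1 top 0.82 [238. 236.] 338 [137. 119.  87.]
jar1 top 0.82 [361. 278.] 376 [ 73. 131. 122.]
jar1 top 0.8 [404. 235.] 387 [121.  93.  66.]
jar1 top 0.65 [357. 226.] 360 [139.  73.  67.]
jar1 top 0.53 [286. 243.] 286 [144. 124.  87.]
jar1 top 0.53 [318. 217.] 375 [142.  81.  74.]
rack top 0.67 [381. 164.] 16254 [129. 116.  92.]
```

View pics/topc.png

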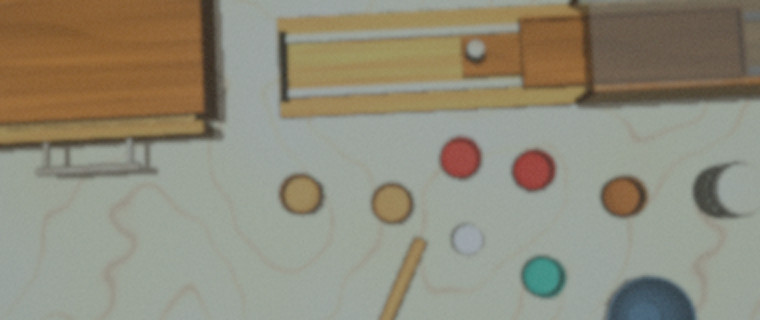

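View pics/scenec.png

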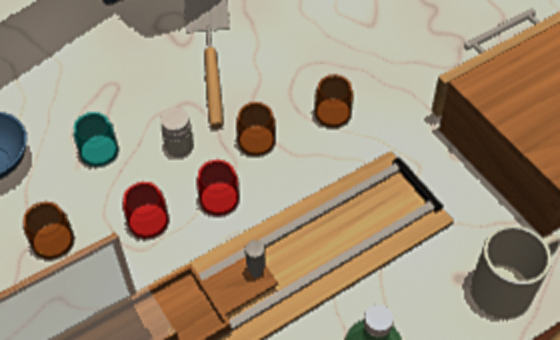

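The crops confirm that the three amber jars are open and upright, and that the red and turquoise ones are distinct. The knob top is at scene (257,271) / top (328,164). The handle bar runs from scene (364,172) to (397,156), and in the top view from (109,226) to (167,225).

Run:
```python
from h import *
for nm,a,b in [("knob",(257.5,271.5),(328,164)),("h1",(364.5,172.5),(109,226)),("h2",(397.5,156.5),(167.5,225.5)),("hm",(381,164.5),(138.2,225.8)),("rackL1",(328.5,226),(230,149)),("rackL2",(356,259),(231.5,198.5))]:
    print(nm,*tri(a,b))
for uv in((231.5,198.5),(300,194.5),(380,191)):print("rack edge front",ray("top",uv,.02).round(4))
for uv in((230,149),(376,144)):print("rack edge back",ray("top",uv,.02).round(4))
for uv in((73,211),(190,208)): print("chest face bottom",ray("top",uv,.04).round(4))
for uv in((67,119),(190,114),(192,199),(67,204)): print("chest top",ray("top",uv,.1).round(4))
# bar via regions
for n in("scene","top"):
    for d in regions_of("chest_drawer0_handle",n)[:2]: print(n,d['p'],d['at'],d['region'].sum())
    im=camera(n)
    # jar rim ellipses, amber colour
    hsv=cv2.cvtColor(im,cv2.COLOR_RGB2HSV)
    for d in regions_of("jar1",n):
        m=d['region'].astype(np.uint8);c=max(cv2.findContours(m,0,1)[0],key=cv2.contourArea)
        (x,y),r,t=cv2.fitEllipse(c);print(n,np.round([x,y,*r,t],1), "at z29",ray(n,(x,y),.029)[:2].round(4),cv2.boundingRect(c))
```

```text
knob [ 0.6218 -0.1312  0.094 ] 0.6
h1 [0.4665 0.3902 0.0044] 20.4
h2 [0.5084 0.2725 0.1494] 25.9
hm [0.4847 0.3353 0.0633] 3.0
rackL1 [0.6417 0.0793 0.1462] 13.8
rackL2 [ 0.5878  0.1532 -0.1416] 17.3
rack edge front [0.5496 0.108  0.02  ]
rack edge front [ 0.5573 -0.0651  0.02  ]
rack edge front [ 0.5632 -0.2667  0.02  ]
rack edge back [0.6766 0.1115 0.02  ]
rack edge back [ 0.6836 -0.2603  0.02  ]
chest face bottom [0.5219 0.5015 0.04  ]
chest face bottom [0.5252 0.2091 0.04  ]
chest top [0.7403 0.4968 0.1   ]
chest top [0.7476 0.1986 0.1   ]
chest top [0.5414 0.1928 0.1   ]
chest top [0.5337 0.491  0.1   ]
scene 0.6 [381.8, 172.0] 678
scene [238.5 243.6  20.8  28.4 173.9] at z29 [ 0.4947 -0.1138] (228, 230, 22, 28)
scene [202.6 255.5  21.6  28.9 165.7] at z29 [ 0.4801 -0.2052] (192, 242, 23, 28)
scene [257.6 214.6  19.7  27.7 176.7] at z29 [ 0.4398 -0.0277] (248, 201, 20, 28)
scene [177.5 219.5  21.   28.8 157.9] at z29 [ 0.3462 -0.2135] (166, 206, 24, 28)
scene [153.9 265.4  23.5  30.7 153.1] at z29 [ 0.4449 -0.3164] (141, 251, 27, 30)
scene [296.5 200.2  17.7  25.7   5.6] at z29 [0.4515 0.0867] (288, 188, 19, 26)
top 0.56 [132.4, 202.0] 1813
top [355.9 223.7  19.7  23.   84.8] at z29 [ 0.4812 -0.2029] (344, 214, 24, 20)
top [239.8 235.7  19.2  20.3  99.8] at z29 [0.4553 0.0867] (229, 226, 22, 20)
top [361.2 277.7  19.2  23.1 122.8] at z29 [ 0.3481 -0.2123] (350, 267, 23, 22)
top [401.1 237.4  20.5  23.6  89. ] at z29 [ 0.4456 -0.3136] (389, 227, 25, 21)
top [319.2 217.9  20.2  21.9  61. ] at z29 [ 0.4969 -0.1118] (308, 208, 23, 21)
top [284.9 240.6  19.4  21.   27.6] at z29 [ 0.4415 -0.0257] (275, 231, 21, 21)
```

>>> carry_out:
  moves:
    - [0,0,0,-8.5]
    - [0,0,0,-8.5]
    - [0,0,0,-8.5]
    - [0,0,0,-8.5]
    - [0,0,0,-8.5]

```text
t: 3.45
ee_pos: [0.2106, -0.4809, 0.2423]
orientation: [3.142, 0.0, 1.161]
contact_force: [0.4, 0.2, 0.7]
opening: 0.999
grip_force: 0.0
```

>>> carry_out:
  moves:
    - [0,0,0,-8.5]
    - [0,0,0,-8.5]
    - [0,0,0,-8.5]
    - [2.8,3.5,0,0]
    - [2.8,3.5,0,0]

```text
t: 3.95
ee_pos: [0.279, -0.4229, 0.2421]
orientation: [3.141, -0.0, 1.596]
contact_force: [0.9, -0.6, 0.4]
opening: 1.002
grip_force: 0.0
```

>>> carry_out:
  moves:
    - [2.8,3.5,0,0]
    - [2.8,3.5,0,0]
    - [2.8,3.5,0,0]
    - [2.8,3.5,0,0]
    - [2.8,3.5,0,0]

```text
t: 4.45
ee_pos: [0.4511, -0.2766, 0.2425]
orientation: [3.141, 0.001, 1.6]
contact_force: [0.3, -1.1, -0.4]
opening: 0.998
grip_force: 0.0
```

>>> carry_out:
  moves:
    - [2.8,3.5,0,0]
    - [2.8,3.5,0,0]
    - [2.8,3.5,0,0]
    - [2.8,3.5,0,0]
    - [2.8,3.5,0,0]

```text
t: 4.95
ee_pos: [0.622, -0.1315, 0.2423]
orientation: [3.141, 0.0, 1.6]
contact_force: [0.2, -1.3, 0.2]
opening: 0.997
grip_force: 0.0
```

```bash
cat >> h.py <<'E'
def go(x,y,z):
    "tool-axis shift (cm) from the measured TCP to the target, and yaw (deg)"
    s=observe();p=np.array(s['ee_pos']);o=s['orientation']
    from scipy.spatial.transform import Rotation as Ro
    d=Ro.from_euler('xyz',o).as_matrix().T@(np.array([x,y,z])-p)*100
    print('at',p.round(4),'rpy',np.degrees(o).round(1),'shift cm',d.round(2),'t',round(s['t'],2),'F',np.round(s['contact_force'],1))
E
python3 - <<'E'
from h import *
import rig
print([n for n in dir(rig) if not n.startswith('_')], getattr(rig,'tips_ahead',None))
go(.622,-.132,.12)
E
```

```text
['Unreachable', 'camera', 'camera_params', 'hand_in', 'look_for', 'mark_of', 'observe', 'regions_of', 'tips_ahead'] 0.011
at [ 0.622  -0.1315  0.2423] rpy [180.    0.   91.7] shift cm [-4.000e-02 -1.000e-02  1.223e+01] t 4.95 F [ 0.2 -1.3  0.2]
```

>>> carry_out:
  moves:
    - [0.3,0,4.5,0]
    - [0,0,4.5,0]
    - [0,0,4.0,0]
    - [0,0,2.5,0]
    - [0,0,2.0,0]
  jaw: 0.9

```text
t: 5.45
ee_pos: [0.6191, -0.1293, 0.064]
orientation: [-3.138, -0.001, 1.6]
contact_force: [0.9, 0.3, 0.2]
opening: 0.901
grip_force: 0.0
```

>>> carry_out:
  moves:
    - [0,0,0,0]
    - [0,0,0,0]
    - [0,0,0,0]
    - [0,0,0,0]
    - [0,0,0,0]
  jaw: 0

```text
t: 5.95
ee_pos: [0.6234, -0.1304, 0.0701]
orientation: [3.135, 0.001, 1.6]
contact_force: [3.0, -0.1, 2.6]
opening: 0.233
grip_force: 58.6
```

>>> carry_out:
  moves:
    - [0,0,0,0]
    - [0,0,0,0]
    - [0,0,0,0]
    - [0,0,0,0]
    - [0,0,0,0]

```text
t: 6.45
ee_pos: [0.6234, -0.1304, 0.0701]
orientation: [3.135, 0.002, 1.6]
contact_force: [5.1, 0.1, 5.6]
opening: 0.238
grip_force: 58.9
```

>>> carry_out:
  moves:
    - [0.5,0,0,0]
    - [1,0,0,0]
    - [2,0,0,0]
    - [2,0,0,0]
    - [2,0,0,0]

```text
t: 6.95
ee_pos: [0.6207, -0.0565, 0.0701]
orientation: [3.136, 0.004, 1.598]
contact_force: [3.7, -2.6, 6.1]
opening: 0.237
grip_force: 59.0
```

>>> carry_out:
  moves:
    - [2,0,0,0]
    - [2,0,0,0]
    - [2,0,0,0]
    - [2,0,0,0]
    - [1,0,0,0]

```text
t: 7.45
ee_pos: [0.6174, 0.035, 0.07]
orientation: [3.137, 0.003, 1.6]
contact_force: [2.0, -3.2, 6.8]
opening: 0.235
grip_force: 59.1
```

>>> carry_out:
  moves:
    - [2,0,0,0]
    - [2,-0.1,0,0]
    - [2,0,0,0]
    - [2,-0.1,0,0]
    - [2,0,0,0]

```text
t: 7.95
ee_pos: [0.6135, 0.1184, 0.0687]
orientation: [3.138, 0.034, 1.588]
contact_force: [0.7, -1.7, 0.3]
opening: 0.163
grip_force: 0.0
```

>>> carry_out:
  moves:
    - [1.5,0,0,0]
    - [1,0,0,0]
    - [0.5,0,0,0]
    - [0.4,0,0,0]
    - [0.3,0,0,0]

```text
t: 8.45
ee_pos: [0.6095, 0.1725, 0.067]
orientation: [-3.141, 0.0, 1.6]
contact_force: [0.5, 0.5, -0.6]
opening: 0.002
grip_force: 0.0
```

>>> carry_out:
  moves:
    - [0.3,0,0,0]
    - [0.2,0,0,0]
    - [0.2,0,0,0]
    - [0,0,0,0]
    - [0,0,0,0]

```text
t: 8.95
ee_pos: [0.6098, 0.1787, 0.0673]
orientation: [-3.142, 0.0, 1.599]
contact_force: [-0.8, 0.1, -0.3]
opening: 0.002
grip_force: 0.0
```

>>> carry_out:
  moves:
    - [0,0,-3,0]
    - [0,0,-4,0]
    - [0,0,-4,0]
    - [0,-4,0,0]
    - [0,-4,0,0]
  jaw: 0.9

```text
t: 9.45
ee_pos: [0.5316, 0.1766, 0.1799]
orientation: [3.136, -0.001, 1.599]
contact_force: [-0.5, 0.7, -0.5]
opening: 0.846
grip_force: 0.0
```

Run:
```python
from h import *
a=shot("scene","s1",(130,150,430,340),2.6);b=shot("top")
print(marks("carriage_knob","scene"),marks("carriage_knob","top"),marks("tray_floor","scene"))
```

```text
[(0.88, [338.3, 225.8])] [(0.73, [235.1, 170.2]), (0.54, [413.3, 299.2])] [(0.86, [274.1, 282.9])]
```

View pics/s1.png

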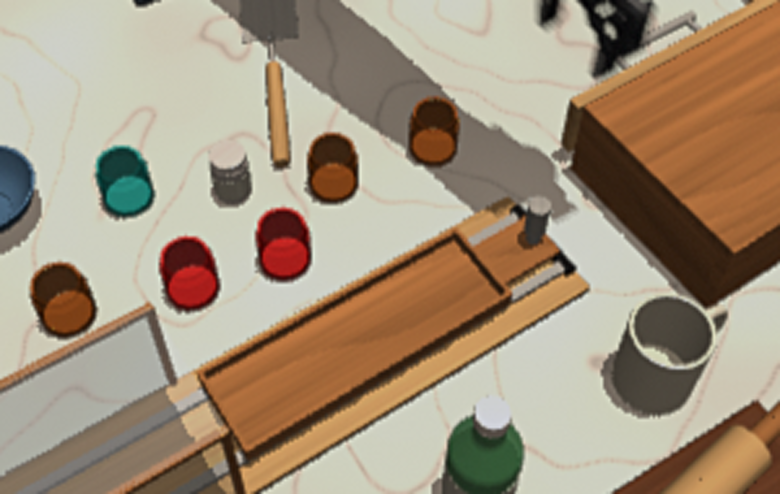

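The carriage is out or nearly out. The knob is at scene (338,227) and the open tray shows between (205,300) and (320,255).

Run:
```python
from h import *
print(ray("scene",(338.3,225.8),.086),ray("scene",(337.7,228),.086),ray("top",(235.1,170.2),.086),tri((338,227),(235.1,170.2)), proj("scene",[.6126,.1694,.086]),proj("scene",[.6134,.12,.086]))
go(.6126,.165,.18)
```

```text
[0.60981093 0.10125773 0.086     ] [0.61435672 0.09609799 0.086     ] [0.61114667 0.0915947  0.086     ] (array([0.6121, 0.0934, 0.0887]), 1.6) [361.24247367 215.02073781] [345.40886937 223.5884282 ]
at [0.5301 0.1765 0.1776] rpy [179.9  -0.   91.6] shift cm [-1.39  8.21 -0.23] t 9.7 F [ 0.1 -0.1  0.4]
```

>>> carry_out:
  moves:
    - [-4.1,4,0,0]
    - [-4.1,4,0,0]
    - [0,0,4.5,0]
    - [0,0,4,0]
    - [0,0,2.5,0]

```text
t: 10.2
ee_pos: [0.602, 0.1059, 0.0638]
orientation: [-3.139, 0.0, 1.598]
contact_force: [-1.1, 0.3, -0.3]
opening: 0.898
grip_force: 0.0
```

>>> carry_out:
  moves:
    - [0,0,0,0]
    - [0,0,0,0]
    - [0,0,0,0]
    - [0,0,0,0]
    - [0,0,0,0]
  jaw: 0

```text
t: 10.7
ee_pos: [0.6145, 0.1073, 0.0716]
orientation: [3.114, -0.001, 1.6]
contact_force: [23.9, 0.3, -14.7]
opening: 0.206
grip_force: 56.2
```

>>> carry_out:
  moves:
    - [0,0,0,0]
    - [0.3,0,0,0]
    - [0.3,0,0,0]
    - [0.2,0,0,0]
    - [0,0,0,0]

```text
t: 11.2
ee_pos: [0.6145, 0.1083, 0.0714]
orientation: [3.115, 0.014, 1.595]
contact_force: [23.4, -14.9, -15.1]
opening: 0.201
grip_force: 54.3
```

>>> carry_out:
  moves:
    - [-0.8,0,0,0]
    - [0,0,0,0]
    - [0,0,-4,0]
    - [0,0,-4,0]
    - [0,0,-4,0]
  jaw: 0.6

```text
t: 11.7
ee_pos: [0.6017, 0.1075, 0.1908]
orientation: [3.139, -0.0, 1.6]
contact_force: [0.4, 0.5, -0.0]
opening: 0.599
grip_force: 0.0
```

Run:
```python
from h import *
shot("scene","s2",(350,120,500,260),4);shot("top")
h=[marks("chest_drawer0_handle",n) for n in("scene","top")];print(h)
k=[marks("carriage_knob",n) for n in("scene","top")];print(k)
print("bar ends",tri((364.5,172.5),(167.5,225.5)),tri((397.5,156.5),(109,226)))
if all(h):print(tri(h[0][0][1],h[1][0][1]))
if all(k):print(tri(k[0][0][1],k[1][0][1]))
go(.485,.337,.19)
```

```text
[[(0.69, [378.5, 166.2]), (0.59, [218.1, 221.9])], [(0.55, [129.4, 224.2])]]
[[(0.84, [335.2, 227.7]), (0.62, [314.8, 340.8])], [(0.94, [238.9, 169.0])]]
bar ends (array([0.4866, 0.2656, 0.0699]), 5.4) (array([0.4834, 0.4057, 0.0584]), 1.1)
(array([0.4834, 0.3525, 0.0489]), 2.9)
(array([0.6137, 0.0835, 0.0949]), 1.5)
at [0.6013 0.1073 0.1873] rpy [-180.     0.    91.7] shift cm [ 23.3  -10.96  -0.27] t 12.0 F [-0.3 -0.6 -0.5]
```

View pics/s2.png

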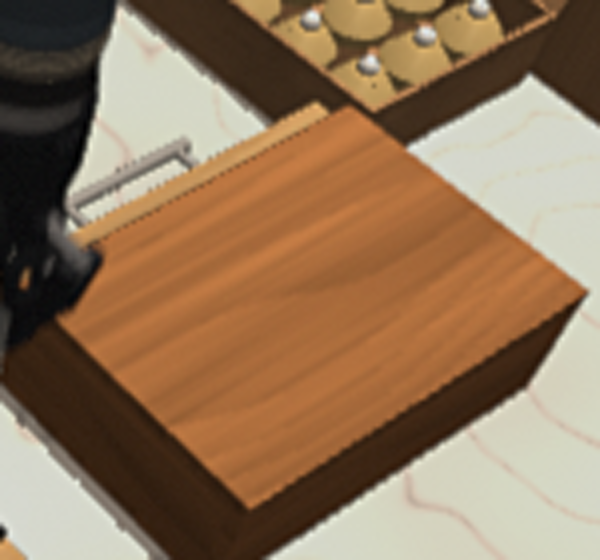

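The bar's visible part runs from scene (369,170) to (396,157), which agrees with the earlier handle estimate of (0.485, 0.337, 0.062).

>>> carry_out:
  moves:
    - [3.9,-1.9,0,0]
    - [3.9,-1.9,0,0]
    - [3.9,-1.9,0,0]
    - [3.9,-1.9,0,0]
    - [3.9,-1.9,0,0]
  jaw: 0.33

```text
t: 12.5
ee_pos: [0.4989, 0.3001, 0.1852]
orientation: [-3.138, 0.001, 1.599]
contact_force: [0.4, 0.7, -0.7]
opening: 0.326
grip_force: 0.0
```

>>> carry_out:
  moves:
    - [3.8,-1.7,0,0]
    - [0,0,3,0]
    - [0,0,2,0]
    - [0,0,0,0]
    - [0,0,0,0]

```text
t: 13.0
ee_pos: [0.4818, 0.3361, 0.1357]
orientation: [-3.138, 0.002, 1.6]
contact_force: [-0.1, -0.6, 0.2]
opening: 0.331
grip_force: 0.0
```

Run:
```python
from h import *
go(.483,.337,.056)
shot("top","t2",(90,150,230,250),5);shot("scene","s3",(340,120,440,220),5)
a=cv2.imread("pics/t2.png");b=cv2.imread("pics/s3.png")
cv2.imwrite("pics/m1.png",np.hstack([cv2.resize(a,(460,330)),cv2.resize(b,(330,330))]))
```

```text
at [0.4818 0.3361 0.1357] rpy [-1.798e+02  1.000e-01  9.170e+01] shift cm [0.1  0.15 7.97] t 13.0 F [-0.1 -0.6  0.2]
```

View pics/m1.png

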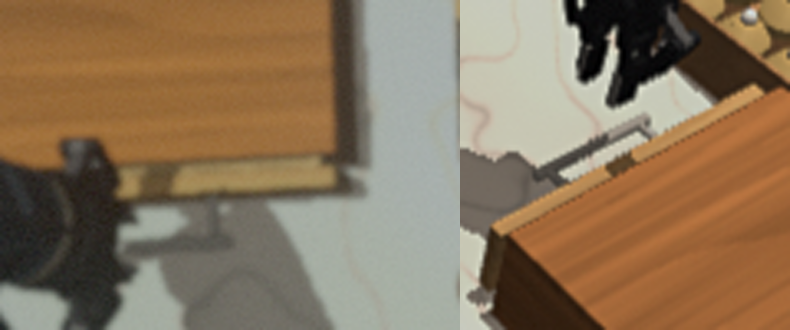

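The fingers hover over the bar and straddle its line (right half of the picture). I'm descending now.

>>> carry_out:
  moves:
    - [0,0,2,0]
    - [0,0,2,0]
    - [0,0,1.5,0]
    - [0,0,1,0]
    - [0,0,0,0]

```text
t: 13.6
ee_pos: [0.4822, 0.336, 0.0709]
orientation: [-3.139, 0.001, 1.599]
contact_force: [-0.1, 0.4, 0.6]
opening: 0.33
grip_force: 0.0
```

>>> carry_out:
  moves:
    - [0,0,1,0]
    - [0,0,0.5,0]
    - [0,0,0,0]

```text
t: 13.9
ee_pos: [0.4825, 0.3365, 0.0565]
orientation: [-3.14, 0.001, 1.6]
contact_force: [-0.3, -0.1, 0.1]
opening: 0.327
grip_force: 0.0
```

>>> carry_out:
  moves:
    - [0,0,0,0]
    - [0,0,0,0]
    - [0,0,0,0]
    - [0,0,0,0]
    - [0,0,0,0]
  jaw: 0

```text
t: 14.4
ee_pos: [0.4834, 0.3368, 0.0578]
orientation: [3.141, -0.0, 1.6]
contact_force: [0.3, 0.2, 0.7]
opening: 0.104
grip_force: 58.5
```

>>> carry_out:
  moves:
    - [0,-1,0,0]
    - [0,-2,0,0]
    - [0,-2,0,0]
    - [0,-2,0,0]
    - [0,-2,0,0]

```text
t: 14.9
ee_pos: [0.3924, 0.3332, 0.0578]
orientation: [3.14, 0.002, 1.599]
contact_force: [1.5, -2.8, 2.6]
opening: 0.102
grip_force: 59.7
```

>>> carry_out:
  moves:
    - [0,-1,0,0]
    - [0,-1,0,0]
    - [0,-0.5,0,0]
    - [0,-0.5,0,0]
    - [0,-0.5,0,0]

```text
t: 15.4
ee_pos: [0.3583, 0.3318, 0.0577]
orientation: [3.14, 0.003, 1.599]
contact_force: [2.0, -5.0, 3.8]
opening: 0.104
grip_force: 59.9
```

>>> carry_out:
  moves:
    - [0,-0.5,0,0]
    - [0,-0.5,0,0]
    - [0,-0.4,0,0]
    - [0,-0.3,0,0]
    - [0,0,0,0]

```text
t: 15.9
ee_pos: [0.3439, 0.3313, 0.0578]
orientation: [3.134, 0.004, 1.598]
contact_force: [8.1, -6.2, -0.1]
opening: 0.1
grip_force: 59.6
```

>>> carry_out:
  moves:
    - [0,0.3,0,0]
    - [0,0,0,0]
    - [0,0,0,0]
    - [0,0,-3,0]
    - [0,0,-4,0]
  jaw: 0.33

```text
t: 16.4
ee_pos: [0.3414, 0.3316, 0.125]
orientation: [-3.135, 0.003, 1.6]
contact_force: [0.2, 1.3, 0.2]
opening: 0.332
grip_force: 0.0
```

>>> carry_out:
  moves:
    - [0,0,-4,0]
    - [-4,0,-3,0]
    - [-5,0,0,0]
    - [-5,0,0,0]
    - [-4,0,0,0]

```text
t: 16.9
ee_pos: [0.3489, 0.1515, 0.1977]
orientation: [3.141, -0.001, 1.6]
contact_force: [0.9, -0.6, -0.1]
opening: 0.331
grip_force: 0.0
```

Run:
```python
from h import *
a=shot("scene");b=shot("top")
c1=cv2.resize(a[90:230,330:500],(480,395));c2=cv2.resize(b[190:310,60:210],(494,395),interpolation=cv2.INTER_CUBIC)
cv2.imwrite("pics/m2.png",np.hstack([c1,c2])[:, :, ::-1][:, :800] if 0 else cv2.resize(np.hstack([c1,c2]),(800,324))[:,:,::-1])
for k in("stopper1","drawer_floor","chest_drawer0_handle"):
    for n in("scene","top"):print(k,n,[(p,u,ray(n,u,.022)[:2].round(3).tolist()) for p,u in marks(k,n)])
for n in("scene","top"):
    for d in look_for("stopper1",n):print(n,round(d['p'],2),np.round(d['at'],1),ray(n,d['at'],.045)[:2].round(3))
```

```text
stopper1 scene [(0.74, [350.0, 178.8], [0.459, 0.264]), (0.74, [381.4, 167.2], [0.47, 0.371]), (0.67, [393.5, 157.2], [0.457, 0.429]), (0.49, [366.1, 171.7], [0.461, 0.321])]
stopper1 top [(0.82, [130.9, 233.0], [0.466, 0.361]), (0.73, [172.3, 231.5], [0.468, 0.257]), (0.71, [315.2, 166.7], [0.627, -0.105]), (0.66, [108.4, 233.1], [0.466, 0.418]), (0.56, [149.5, 232.9], [0.465, 0.314])]
drawer_floor scene [(0.67, [377.9, 173.7], [0.485, 0.345])]
drawer_floor top [(0.67, [137.5, 223.2], [0.49, 0.345]), (0.2, [445.4, 234.6], [0.451, -0.425])]
chest_drawer0_handle scene [(0.62, [345.9, 138.2], [0.316, 0.358]), (0.46, [305.4, 211.3], [0.491, 0.089])]
chest_drawer0_handle top []
scene 0.65 [380.7 164.3] [0.475 0.358]
scene 0.54 [395.2 153.4] [0.462 0.423]
scene 0.52 [362.8 169.3] [0.464 0.301]
scene 0.49 [352.2 173.5] [0.462 0.266]
top 0.76 [107.8 231.2] [0.47  0.412]
top 0.63 [146.2 231.4] [0.468 0.316]
top 0.6 [169.2 233.7] [0.462 0.259]
```

View pics/m2.png

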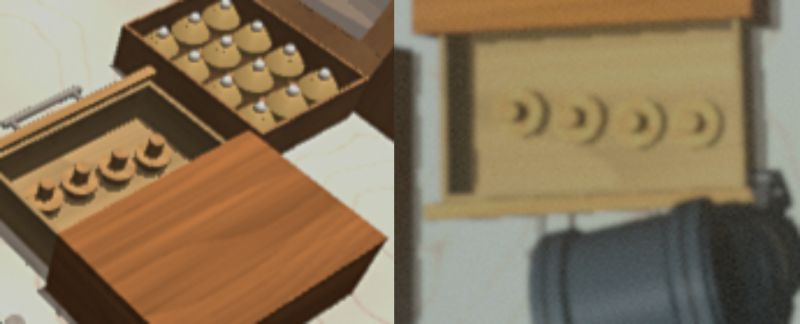

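The drawer is open with four stoppers upright in a row, at top pixels (171,235), (150,235), (128,233) and (106,231).

Run:
```python
from h import *
S=[];T=[]
for i in range(3):
    camera("scene");camera("top");S+=[m[1] for m in marks("stopper1","scene")];T+=[m[1] for m in marks("stopper1","top")]
for a in S:
    for b in T:
        X,e=tri(a,b)
        if e<4 and X[2]<.08 and X[1]>.2: print(a,b,X,e)
b=camera("top");g=cv2.GaussianBlur(cv2.cvtColor(cv2.resize(b[205:260,85:200],None,fx=6,fy=6,interpolation=cv2.INTER_CUBIC),cv2.COLOR_RGB2GRAY),(0,0),2)
c=cv2.HoughCircles(g,cv2.HOUGH_GRADIENT,1.5,80,param1=40,param2=18,minRadius=42,maxRadius=70)
if c is not None:
    for x,y,r in c[0][:6]:
        uv=(85+(x+.5)/6-.5,205+(y+.5)/6-.5);print(np.round(uv,1),round(r/6,1),ray("top",uv,.042)[:2].round(4))
go(.465,.262,.13)
```

```text
[366.1, 172.7] [148.2, 232.2] [0.4669 0.3162 0.0258] 0.2
[366.1, 172.7] [147.6, 233.3] [0.4644 0.3188 0.0221] 0.2
[366.1, 172.7] [148.6, 231.8] [0.4679 0.3149 0.0274] 0.2
[378.9, 168.0] [124.2, 232.9] [0.4642 0.3779 0.011 ] 2.4
[378.9, 168.0] [131.2, 231.2] [0.4704 0.3599 0.0248] 0.1
[378.9, 168.0] [129.9, 234.9] [0.4622 0.3674 0.0133] 0.7
[393.2, 161.6] [109.7, 230.6] [0.4723 0.4136 0.0249] 0.1
[393.2, 161.6] [107.7, 234.6] [0.4633 0.4237 0.0119] 0.3
[393.2, 161.6] [108.1, 232.9] [0.467  0.4205 0.0169] 0.1
[350.6, 178.1] [171.9, 236.5] [0.4576 0.2601 0.0249] 1.9
[350.6, 178.1] [170.8, 233.1] [0.4643 0.2589 0.0323] 0.4
[350.6, 178.1] [173.3, 230.6] [0.4704 0.251  0.0421] 0.8
[392.5, 158.0] [109.7, 230.6] [0.4713 0.4074 0.042 ] 0.3
[392.5, 158.0] [107.7, 234.6] [0.4625 0.4173 0.0294] 0.1
[392.5, 158.0] [108.1, 232.9] [0.4661 0.4141 0.0342] 0.3
[365.7, 173.6] [148.2, 232.2] [0.4667 0.3169 0.0217] 0.5
[365.7, 173.6] [147.6, 233.3] [0.4642 0.3195 0.018 ] 0.5
[365.7, 173.6] [148.6, 231.8] [0.4677 0.3155 0.0233] 0.5
[351.7, 176.0] [171.9, 236.5] [0.4581 0.2591 0.0343] 2.7
[351.7, 176.0] [1
[... 287 characters left out ...]
.2, 232.2] [0.4678 0.3185 0.0213] 0.4
[367.3, 173.6] [147.6, 233.3] [0.4653 0.3211 0.0176] 0.5
[367.3, 173.6] [148.6, 231.8] [0.4688 0.3171 0.0229] 0.5
[351.3, 179.7] [171.9, 236.5] [0.4582 0.2623 0.0174] 2.2
[351.3, 179.7] [170.8, 233.1] [0.4649 0.2611 0.0249] 0.7
[351.3, 179.7] [173.3, 230.6] [0.471  0.2532 0.0349] 1.1
[395.1, 160.3] [109.7, 230.6] [0.4735 0.4135 0.0308] 1.1
[395.1, 160.3] [107.7, 234.6] [0.4646 0.4235 0.0179] 1.5
[395.1, 160.3] [108.1, 232.9] [0.4682 0.4203 0.0228] 1.1
[103.5 230.7] 10.4 [0.4716 0.4234]
[194.7 255.7] 8.0 [0.4071 0.1966]
[198.  214.2] 10.3 [0.5093 0.1889]
at [0.3493 0.1527 0.1973] rpy [180.   -0.   91.6] shift cm [10.59 11.88  6.74] t 18.05 F [0.1 0.3 0.7]
```

>>> carry_out:
  moves:
    - [2.6,2.9,0,0]
    - [2.6,2.9,0,0]
    - [2.6,2.9,0,0]
    - [2.6,3.0,0,0]
    - [0,0,4,0]
  jaw: 0.6

```text
t: 18.55
ee_pos: [0.4714, 0.2648, 0.1626]
orientation: [3.127, -0.006, 1.601]
contact_force: [0.6, -0.2, 0.6]
opening: 0.605
grip_force: 0.0
```

>>> carry_out:
  moves:
    - [0,0,4,0]
    - [0,0,3,0]
    - [0,0,1.5,0]
    - [0,0,1,0]
    - [0,0,0.5,0]

```text
t: 19.05
ee_pos: [0.4634, 0.2601, 0.0573]
orientation: [3.141, -0.0, 1.599]
contact_force: [0.4, 0.8, 0.1]
opening: 0.598
grip_force: 0.0
```

>>> carry_out:
  moves:
    - [0,0,0,0]

```text
t: 19.15
ee_pos: [0.4638, 0.2603, 0.0581]
orientation: [3.14, -0.0, 1.599]
contact_force: [-0.3, 0.0, 0.5]
opening: 0.601
grip_force: 0.0
```

>>> carry_out:
  moves:
    - [0,0,0.1,0]
    - [0,0,0,0]
    - [0,0,0,0]
    - [0,0,0,0]
    - [0,0,0,0]
  jaw: 0

```text
t: 19.65
ee_pos: [0.4641, 0.2605, 0.0579]
orientation: [3.139, -0.001, 1.6]
contact_force: [-1.6, 0.2, 5.3]
opening: 0.206
grip_force: 58.7
```

>>> carry_out:
  moves:
    - [0,0,-2,0]
    - [0,0,-4,0]
    - [0,0,-4,0]
    - [0,0,-4,0]
    - [0,0,0,0]

```text
t: 20.15
ee_pos: [0.4666, 0.2615, 0.2034]
orientation: [3.13, -0.004, 1.6]
contact_force: [0.2, 0.1, 0.6]
opening: 0.206
grip_force: 58.7
```

Run:
```python
from h import *
shot("scene","s4",(310,60,430,210),4);camera("top")
print(marks("stopper1","scene"),marks("stopper1","top"))
for n in("scene","top"):
    for k in("jar1","jar1_seat"):
        print(k,n,[(p,u,ray(n,u,0 if k=="jar1" else .042)[:2].round(3).tolist()) for p,u in marks(k,n)])
go(.452,.088,.20)
```

```text
[(0.6, [361.4, 140.3]), (0.58, [364.0, 172.9]), (0.54, [380.5, 167.0]), (0.45, [109.6, 295.3])] [(0.73, [155.6, 227.5]), (0.34, [230.8, 112.1])]
jar1 scene [(0.93, [204.3, 261.6], [0.48, -0.205]), (0.78, [237.3, 250.6], [0.494, -0.119]), (0.73, [303.6, 213.3], [0.481, 0.092]), (0.63, [260.3, 221.2], [0.443, -0.022]), (0.62, [155.0, 271.7], [0.443, -0.32]), (0.59, [181.4, 227.2], [0.352, -0.211])]
jar1_seat scene [(0.83, [257.5, 211.9], [0.441, -0.028]), (0.78, [239.0, 240.7], [0.496, -0.112]), (0.76, [198.2, 253.1], [0.477, -0.213]), (0.6, [178.5, 215.4], [0.346, -0.208]), (0.5, [380.9, 294.8], [0.793, 0.092])]
jar1 top [(0.93, [359.0, 278.7], [0.344, -0.211]), (0.71, [287.9, 241.1], [0.441, -0.033]), (0.68, [237.8, 226.3], [0.48, 0.094]), (0.64, [356.1, 227.5], [0.473, -0.207]), (0.63, [399.4, 239.1], [0.442, -0.315]), (0.54, [316.5, 219.8], [0.494, -0.106])]
jar1_seat top [(0.79, [321.6, 216.5], [0.499, -0.117]), (0.77, [284.4, 240.5], [0.442, -0.025]), (0.73, [358.8, 224.5], [0.478, -0.208]), (0.64, [359.8, 277.2], [0.35, -0.207]), (0.43, [403.2, 241.3], [0.436, -0.316])]
at [0.4623 0.2597 0.1944] rpy [-1.798e+02  1.000e-01  9.170e+01] shift cm [-17.14  -1.52  -0.53] t 20.55 F [ 0.1  0.  -0.4]
```

View pics/s4.png

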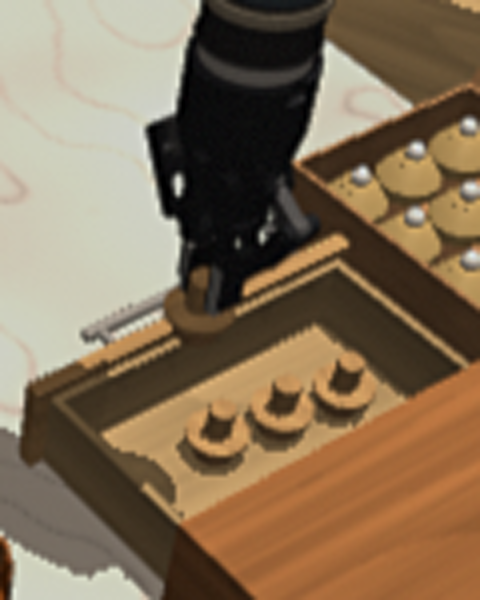

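Stopper 1 is held and three remain in the drawer. Jar A has been knocked to about (0.481, 0.093). I'll refine the held offset and the jar positions.

```bash
cat >> h.py <<'E'
def jars(tag=True):
    out=[]
    for n in("scene","top"):
        im=camera(n)
        for d in regions_of("jar1",n):
            if d['p']<.3:continue
            m=d['region'];c=max(cv2.findContours(m.astype(np.uint8),0,1)[0],key=cv2.contourArea)
            if len(c)<6:continue
            (x,y),r,t=cv2.fitEllipse(c);rgb=im[m].mean(0)
            col='amber' if rgb[0]>1.05*rgb[1]>1.1*rgb[2] and rgb[0]<1.65*rgb[1]+25 and rgb[0]<1.95*rgb[1] else 'other'
            print(n,col,np.round([x,y],1),ray(n,(x,y),.029)[:2].round(4),m.sum())
def held(c):
    "scene px of held collar centre -> offset"
    p=np.array(observe()['ee_pos']);K,E=PM("scene")
    e=proj("scene",p-[0,0,.016]);J=np.stack([proj("scene",p+d-[0,0,.016])-e for d in([.01,0,0],[0,.01,0])],1)/.01
    print("expected px",e.round(1),"offset m if in xy",np.linalg.solve(J,np.array(c)-e).round(4))
E
python3 - <<'E'
from h import *
held((360.5,138.8))
jars()
for d in regions_of("stopper1","scene")[:5]:print(d['p'],np.round(d['at'],1),d['region'].sum())
E
```

```text
expected px [358.2 138.3] offset m if in xy [0.0045 0.0037]
scene other [238.7 243.6] [ 0.4949 -0.1135] 518
scene other [177.4 219.5] [ 0.346  -0.2135] 489
scene other [202.4 254.8] [ 0.4779 -0.2047] 527
scene amber [153.8 265.1] [ 0.4441 -0.3164] 575
scene amber [302.9 205. ] [0.4743 0.0922] 478
top amber [401.5 237.3] [ 0.446  -0.3147] 416
top amber [284.8 240.6] [ 0.4415 -0.0253] 364
top amber [356.3 223.5] [ 0.4816 -0.2037] 350
top amber [237.3 227.5] [0.4757 0.0928] 403
top other [361.5 277.7] [ 0.3479 -0.2129] 415
top amber [319.4 217.6] [ 0.4975 -0.1124] 313
0.75 [357.8 139.6] 201
0.72 [154.3 267.3] 563
0.71 [365.  170.1] 181
0.68 [382.1 163.1] 182
0.59 [364.2 155.2] 3965
```

>>> carry_out:
  moves:
    - [-4.2,0.2,0,0]
    - [-4.2,0.2,0,0]
    - [-4.2,0.2,0,0]
    - [-4.2,0.2,3,0]
    - [0,0,3,0]

```text
t: 21.3
ee_pos: [0.4778, 0.0895, 0.1383]
orientation: [3.137, 0.002, 1.593]
contact_force: [-0.5, 1.2, -0.9]
opening: 0.208
grip_force: 58.7
```

>>> carry_out:
  moves:
    - [0,0,2.4,0]
    - [0,0,0,0]
    - [0,0,0,0]

```text
t: 21.6
ee_pos: [0.4756, 0.0938, 0.1134]
orientation: [-3.141, 0.0, 1.6]
contact_force: [-0.1, -0.1, -0.1]
opening: 0.209
grip_force: 58.7
```

Run:
```python
from h import *
a=shot("scene");b=shot("top")
c1=cv2.resize(a[165:235,265:345],(456,400),interpolation=cv2.INTER_CUBIC);c2=cv2.resize(b[195:255,210:262],(344,400),interpolation=cv2.INTER_CUBIC)
cv2.imwrite("pics/m3.png",np.hstack([c1,c2])[:,:,::-1])
go(.4755,.0925,.108)
p=np.array(observe()['ee_pos'])
for z in(.034,.016):print("stopper axis px",proj("scene",p-[0,0,z]).round(1),proj("top",p-[0,0,z]).round(1))
for z in (0,.029,.058):print("jar axis px",proj("scene",[.4755,.0925,z]).round(1))
```

```text
at [0.4771 0.0941 0.1152] rpy [179.8  -0.   91.7] shift cm [-0.16 -0.17  0.72] t 21.7 F [ 0.9 -0.7 -0.1]
stopper axis px [305.2 192.6] [234.5 225.9]
stopper axis px [305.6 188. ] [233.6 225.5]
jar axis px [302.6 211.9]
jar axis px [303.2 205.2]
jar axis px [303.8 198.3]
```

View pics/m3.png

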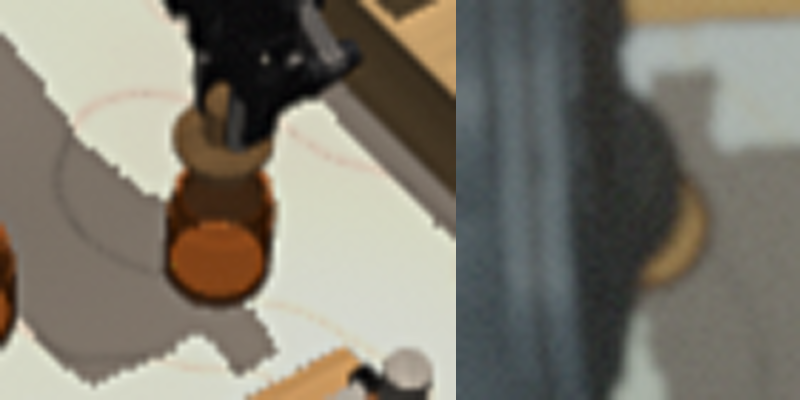

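The crop shows the stopper's collar at scene (304,190), above the jar at (303,205), but it sits off-centre in the grip. I'll measure the offset numerically.

Run:
```python
from h import *
from scipy.optimize import least_squares
a=camera("scene");b=camera("top");s=observe();p=np.array(s['ee_pos']);print(p.round(4))
def seg(im,x0,y0,x1,y1):
    h=cv2.cvtColor(im,cv2.COLOR_RGB2HSV)[y0:y1,x0:x1].astype(int);print(im[222:236:3,244:250] if x0>230 and x1<256 else '')
    return h
# sample profile in top rows
for r in range(216,242,2):print(r,[tuple(int(v) for v in b[r,c]) for c in range(238,254,2)])
for d in regions_of("stopper1","top")[:3]+regions_of("stopper1","scene")[:4]:
    m=d['region'];ys,xs=np.nonzero(m);print(round(d['p'],2),np.round(d['at'],1),m.sum(),xs.min(),xs.max(),ys.min(),ys.max())
for u in((238.2,227.8),):print(ray("top",u,p[2]-.016).round(4))
print(proj("top",[.4755,.0925,.058]),tri((303.9,189.6),(238.2,227.8)))
```

```text
[0.4773 0.0942 0.1154]
216 [(56, 57, 57), (55, 53, 49), (69, 66, 63), (111, 108, 98), (118, 115, 103), (130, 130, 120), (148, 153, 147), (150, 154, 146)]
218 [(55, 55, 51), (52, 50, 47), (60, 58, 53), (102, 99, 91), (119, 116, 108), (121, 119, 110), (120, 118, 108), (121, 118, 108)]
220 [(54, 57, 53), (48, 50, 46), (49, 47, 44), (90, 82, 74), (111, 109, 100), (118, 114, 105), (117, 114, 107), (117, 116, 105)]
222 [(56, 56, 52), (48, 50, 45), (53, 51, 46), (87, 70, 52), (107, 95, 83), (116, 113, 103), (120, 117, 108), (119, 117, 106)]
224 [(53, 52, 49), (47, 50, 42), (50, 48, 43), (101, 86, 60), (105, 89, 62), (107, 103, 93), (120, 116, 106), (118, 116, 105)]
226 [(55, 55, 50), (43, 44, 40), (54, 51, 40), (110, 92, 61), (125, 100, 66), (102, 92, 81), (118, 116, 107), (119, 117, 107)]
228 [(46, 46, 42), (47, 49, 45), (66, 58, 44), (128, 103, 70), (136, 111, 71), (101, 91, 76), (113, 111, 101), (121, 118, 110)]
230 [(42, 46, 44), (54, 54, 48), (102, 85, 60), (145, 120, 75), (129, 105, 68), (101, 92, 82), (119, 114, 105), (118, 115, 106)]
232 [(47, 43, 40), (86, 72, 54), (140, 115, 74), 
[... 277 characters left out ...]
111, 109, 98), (114, 112, 101), (113, 107, 100), (112, 110, 102)]
238 [(90, 80, 69), (100, 90, 79), (105, 100, 88), (114, 111, 101), (118, 114, 105), (115, 112, 103), (116, 112, 104), (111, 106, 98)]
240 [(105, 101, 92), (114, 113, 103), (116, 115, 105), (116, 112, 104), (117, 112, 105), (117, 112, 102), (115, 111, 102), (114, 112, 102)]
0.85 [107.7 232.9] 277 96 114 222 239
0.73 [128.  230.9] 271 118 135 224 241
0.58 [148.9 231.5] 279 139 158 226 243
0.7 [366.  167.9] 180 357 371 160 176
0.67 [397.2 155.4] 179 389 404 148 163
0.66 [381.  162.3] 173 373 387 154 169
0.59 [304.3 190.1] 151 296 312 180 197
[0.4715 0.0834 0.0994]
[236.1684816  227.02244483] (array([0.4733, 0.0865, 0.0932]), 1.8)
```

>>> carry_out:
  moves:
    - [0.5,0,0,0]
    - [0,0,0,0]
    - [0,0,1,0]
    - [0,0,0.7,0]
    - [0,0,0.5,0]

```text
t: 22.4
ee_pos: [0.4749, 0.0987, 0.0897]
orientation: [-3.139, 0.0, 1.6]
contact_force: [0.7, 0.2, -0.9]
opening: 0.21
grip_force: 58.7
```

>>> carry_out:
  moves:
    - [0,0,0.4,0]
    - [0,0,0.3,0]
    - [0,0,0,0]

```text
t: 22.7
ee_pos: [0.4754, 0.0987, 0.0836]
orientation: [-3.14, 0.0, 1.6]
contact_force: [0.4, 0.9, -0.4]
opening: 0.202
grip_force: 58.7
```

>>> carry_out:
  moves:
    - [0,0,0.3,0]
    - [0,0,0.3,0]
    - [0,0,0,0]

```text
t: 23.0
ee_pos: [0.4758, 0.0984, 0.0782]
orientation: [3.142, 0.001, 1.599]
contact_force: [0.2, -0.6, -0.6]
opening: 0.206
grip_force: 58.7
```

>>> carry_out:
  moves:
    - [0,0,0.1,0]
    - [0,0,0.1,0]
    - [0,0,0.1,0]
    - [0,0,0,0]

```text
t: 23.4
ee_pos: [0.4764, 0.0984, 0.0779]
orientation: [3.14, 0.001, 1.599]
contact_force: [-4.3, -2.6, 10.9]
opening: 0.209
grip_force: 59.9
```

>>> carry_out:
  moves:
    - [0,0,0,0]
    - [0,0,0,0]
    - [0,0,-2,0]
    - [0,0,-4,0]
    - [0,0,-4,0]
  jaw: 0.6

```text
t: 23.9
ee_pos: [0.4746, 0.0989, 0.1746]
orientation: [-3.138, -0.0, 1.6]
contact_force: [0.7, 0.9, -0.2]
opening: 0.602
grip_force: 0.0
```

>>> carry_out:
  moves:
    - [4,0,-2,0]
    - [4.5,0,0,0]
    - [0,-4,0,0]
    - [0,0,0,0]
    - [0,0,0,0]

```text
t: 24.4
ee_pos: [0.4325, 0.1829, 0.1943]
orientation: [-3.14, 0.0, 1.601]
contact_force: [0.7, -0.9, -0.5]
opening: 0.601
grip_force: 0.0
```

```bash
cat >> h.py <<'E'
def box(k,n,pmin=.3):
    o=[]
    for d in regions_of(k,n):
        if d['p']<pmin:continue
        ys,xs=np.nonzero(d['region']);o.append(((xs.min()+xs.max())/2,(ys.min()+ys.max())/2,int(d['region'].sum())))
    return o
def stoppers():
    camera("scene");camera("top");A=box("stopper1","scene");B=box("stopper1","top")
    for a in A:
        for b in B:
            X,e=tri(a[:2],b[:2])
            if e<5 and 0<X[2]<.12:print("stopper",a,b,X,e, "top@.045",ray("top",b[:2],.045)[:2].round(4),"scene@.045",ray("scene",a[:2],.045)[:2].round(4))
E
python3 - <<'E'
from h import *
a=camera("scene");b=camera("top")
c1=cv2.resize(a[165:235,235:345],(520,331),interpolation=cv2.INTER_CUBIC);c2=cv2.resize(b[205:260,220:310],(540,330),interpolation=cv2.INTER_CUBIC)
cv2.imwrite("pics/m4.png",cv2.resize(np.hstack([c1[:330],c2]),(800,250))[:,:,::-1])
stoppers();go(.465,.31,.19);jars()
E
```

```text
at [0.4342 0.1823 0.1958] rpy [179.9  -0.   91.6] shift cm [12.68  3.43  0.59] t 24.7 F [ 0.2 -0.7  0.9]
scene other [177.5 219.5] [ 0.3462 -0.2135] 473
scene amber [153.4 265.3] [ 0.4442 -0.3173] 549
scene other [202.7 255. ] [ 0.4789 -0.2042] 581
scene other [238.6 243.8] [ 0.4954 -0.1139] 518
scene amber [257.6 214.5] [ 0.4396 -0.0275] 479
scene amber [302.8 209.4] [0.4869 0.0838] 273
scene amber [385.4 284.6] [0.7744 0.1246] 1405
top amber [356.1 224.1] [ 0.4802 -0.2033] 376
top amber [319.7 218. ] [ 0.4965 -0.1131] 340
top other [361.3 277.6] [ 0.3482 -0.2124] 392
top amber [285.3 240.6] [ 0.4415 -0.0265] 324
top amber [294.5 275.5] [ 0.3552 -0.048 ] 51
top amber [401.8 237.1] [ 0.4463 -0.3155] 412
```

View pics/m4.png

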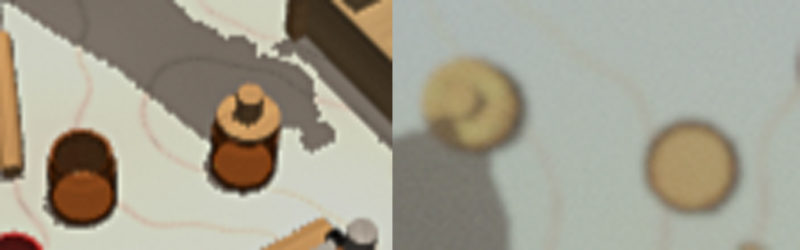

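Jar A now carries its stopper, seated, at scene (303,194) / top (231,228). Jar B at (285,241) is still open.

Run:
```python
from h import *
for a,b in(((364,168),(148.5,234.5)),((380,161.5),(126.5,232.5)),((396.5,155.5),(105,230.5))):
    print(tri(a,b),ray("top",b,.044)[:2].round(4),ray("scene",a,.044)[:2].round(4))
```

```text
(array([0.4604, 0.3107, 0.0423]), 0.4) [0.4607 0.3108] [0.4611 0.3084]
(array([0.4659, 0.3644, 0.0453]), 0.4) [0.4664 0.3654] [0.4646 0.3643]
(array([0.4722, 0.4182, 0.0471]), 0.3) [0.472  0.4189] [0.4704 0.4217]
```

>>> carry_out:
  moves:
    - [4.2,1,0,0]
    - [4.2,1,0,0]
    - [4.3,1,0,0]
    - [0,0,3,0]
    - [0,0,3,0]

```text
t: 25.4
ee_pos: [0.4609, 0.3124, 0.1356]
orientation: [3.139, -0.001, 1.602]
contact_force: [-0.3, -1.0, -0.5]
opening: 0.598
grip_force: 0.0
```

>>> carry_out:
  moves:
    - [0,0,3,0]
    - [0,0,2.5,0]
    - [0,0,1.3,0]
    - [0,0,0.6,0]
    - [0,0,0,0]

```text
t: 25.9
ee_pos: [0.4596, 0.3102, 0.061]
orientation: [-3.141, 0.0, 1.599]
contact_force: [0.3, -0.3, -0.1]
opening: 0.598
grip_force: 0.0
```

>>> carry_out:
  moves:
    - [0,0,0.4,0]
    - [0,0,0,0]

```text
t: 26.1
ee_pos: [0.4605, 0.3108, 0.0584]
orientation: [3.14, -0.001, 1.6]
contact_force: [0.3, -0.1, -0.1]
opening: 0.6
grip_force: 0.0
```

>>> carry_out:
  moves:
    - [0,0,0,0]
    - [0,0,0,0]
    - [0,0,0,0]
    - [0,0,0,0]
    - [0,0,-2,0]
  jaw: 0

```text
t: 26.6
ee_pos: [0.4574, 0.3092, 0.0744]
orientation: [-3.136, 0.003, 1.6]
contact_force: [-0.1, 0.3, -0.6]
opening: 0.208
grip_force: 58.6
```

>>> carry_out:
  moves:
    - [0,0,-4,0]
    - [0,0,-4,0]
    - [0,0,-3,0]
    - [-4.2,-0.3,0,0]
    - [-4.2,-0.3,0,0]

```text
t: 27.1
ee_pos: [0.457, 0.2264, 0.189]
orientation: [3.138, -0.001, 1.602]
contact_force: [0.5, 0.1, -0.8]
opening: 0.208
grip_force: 58.7
```

>>> carry_out:
  moves:
    - [-4.2,-0.4,0,0]
    - [-4.2,-0.4,0,0]
    - [-4.2,-0.4,0,0]
    - [-4.2,-0.4,0,0]
    - [-4.2,-0.4,0,0]

```text
t: 27.6
ee_pos: [0.4417, 0.0142, 0.1871]
orientation: [3.141, 0.0, 1.6]
contact_force: [0.3, -0.7, 0.4]
opening: 0.209
grip_force: 58.7
```

>>> carry_out:
  moves:
    - [-4.3,-0.4,0,0]
    - [0,0,4,0]
    - [0,0,2.5,0]
    - [0,0,0,0]
    - [0,0,0,0]

```text
t: 28.1
ee_pos: [0.4389, -0.0272, 0.1222]
orientation: [-3.14, -0.0, 1.6]
contact_force: [0.3, -1.0, 0.8]
opening: 0.205
grip_force: 58.7
```

```bash
cat >> h.py <<'E'
def check(jx,jy):
    a=camera("scene");camera("top");p=np.array(observe()['ee_pos']);print(p.round(4))
    for n in("scene","top"):
        e=proj(n,p-[0,0,.016]);j=proj(n,[jx,jy,p[2]-.016]);print(n,"TCP-collar",e.round(1),"jar axis there",j.round(1),"seen",[b for b in box("stopper1",n,.2) if np.hypot(b[0]-e[0],b[1]-e[1])<15])
    return a
E
python3 - <<'E'
from h import *
check(.4405,-.0268);go(.4405,-.0268,.1);jars()
E
```

```text
[ 0.4406 -0.0273  0.124 ]
scene TCP-collar [256.8 195.1] jar axis there [257.  195.1] seen [(np.float64(256.5), np.float64(196.5), 145)]
top TCP-collar [285.2 240.3] jar axis there [285.  240.3] seen []
at [ 0.4408 -0.0273  0.1243] rpy [1.798e+02 1.000e-01 9.170e+01] shift cm [ 0.05 -0.04  2.43] t 28.3 F [-0.1 -0.2 -0.8]
scene amber [257.4 215.7] [ 0.4428 -0.03  ] 455
scene other [202.5 255.4] [ 0.4796 -0.2051] 564
scene amber [302.6 209.4] [0.4865 0.0832] 263
scene other [177.7 219.7] [ 0.3469 -0.2131] 419
top amber [356.2 224.4] [ 0.4795 -0.2036] 347
top amber [401.5 237.2] [ 0.4461 -0.3146] 416
top other [361.  277.4] [ 0.3487 -0.2119] 396
top amber [235.5 226. ] [0.4796 0.0973] 85
```

>>> carry_out:
  moves:
    - [0,0,1.5,0]
    - [0,0,1,0]
    - [0,0,0.7,0]
    - [0,0,0.5,0]
    - [0,0,0,0]

```text
t: 29.0
ee_pos: [0.4387, -0.0272, 0.0843]
orientation: [-3.14, -0.0, 1.6]
contact_force: [0.1, 0.3, 0.0]
opening: 0.208
grip_force: 58.7
```

>>> carry_out:
  moves:
    - [0,0,0.4,0]
    - [0,0,0.4,0]
    - [0,0,0,0]

```text
t: 29.3
ee_pos: [0.4401, -0.0275, 0.0781]
orientation: [3.14, 0.0, 1.6]
contact_force: [-0.4, -0.1, 2.7]
opening: 0.207
grip_force: 58.9
```

>>> carry_out:
  moves:
    - [0,0,0.1,0]
    - [0,0,0.1,0]
    - [0,0,0,0]

```text
t: 29.6
ee_pos: [0.4406, -0.0276, 0.0779]
orientation: [3.138, 0.001, 1.6]
contact_force: [-3.6, -0.0, 9.7]
opening: 0.208
grip_force: 59.9
```

>>> carry_out:
  moves:
    - [0,0,0,0]
    - [0,0,0,0]
    - [0,0,-2,0]
    - [0,0,-4,0]
    - [0,0,-5,0]
  jaw: 0.6

```text
t: 30.1
ee_pos: [0.4372, -0.0269, 0.1833]
orientation: [-3.135, -0.002, 1.6]
contact_force: [0.7, -0.4, 0.1]
opening: 0.6
grip_force: 0.0
```

>>> carry_out:
  moves:
    - [4.3,0.4,0,0]
    - [4.3,0.4,0,0]
    - [4.3,0.4,0,0]
    - [4.3,0.4,0,0]
    - [4.3,0.4,0,0]

```text
t: 30.6
ee_pos: [0.4529, 0.1898, 0.1846]
orientation: [-3.141, 0.0, 1.599]
contact_force: [0.3, -0.3, 0.9]
opening: 0.6
grip_force: 0.0
```

>>> carry_out:
  moves:
    - [4.3,0.4,0,0]
    - [4.3,0.4,0,0]
    - [4.3,0.4,0,0]
    - [4.3,0.4,0,0]
    - [0,0,0,0]

```text
t: 31.1
ee_pos: [0.4633, 0.365, 0.1828]
orientation: [-3.139, -0.001, 1.605]
contact_force: [0.3, -1.2, -0.1]
opening: 0.594
grip_force: 0.0
```

Run:
```python
from h import *
go(.4655,.3645,.0575)
camera("scene");A=box("stopper1","scene");print([(a,ray("scene",a[:2],.044)[:2].round(4)) for a in A])
```

```text
at [0.4633 0.365  0.1828] rpy [-1.799e+02 -1.000e-01  9.200e+01] shift cm [-0.06  0.25 12.53] t 31.1 F [ 0.3 -1.2 -0.1]
[((np.float64(257.5), np.float64(207.0), 231), array([ 0.4282, -0.0207])), ((np.float64(304.0), np.float64(196.5), 210), array([0.4612, 0.1036])), ((np.float64(380.0), np.float64(161.5), 191), array([0.4646, 0.3643])), ((np.float64(395.5), np.float64(156.0), 201), array([0.4705, 0.4178])), ((np.float64(387.5), np.float64(286.0), 1508), array([0.7844, 0.1183]))]
```

Stopper 3 is where I expected it. Next: descend, grip, lift, and carry it towards jar C at (0.4453, -0.3155).

>>> carry_out:
  moves:
    - [0,0.1,4,0]
    - [0,0,4,0]
    - [0,0,2.5,0]
    - [0,0,1.2,0]
    - [0,0,0.8,0]

```text
t: 31.7
ee_pos: [0.4649, 0.3591, 0.0593]
orientation: [-3.14, 0.001, 1.598]
contact_force: [0.8, 0.6, -0.2]
opening: 0.6
grip_force: 0.0
```

>>> carry_out:
  moves:
    - [0,0,0,0]
    - [0,0,0,0]

```text
t: 31.9
ee_pos: [0.4664, 0.3609, 0.0621]
orientation: [3.139, -0.001, 1.599]
contact_force: [0.5, 1.2, 0.8]
opening: 0.606
grip_force: 0.0
```

>>> carry_out:
  moves:
    - [0,0,0,0]
    - [0,0,0,0]
    - [0,0,0,0]
    - [0,0,0,0]
    - [0,0,-2,0]
  jaw: 0

```text
t: 32.4
ee_pos: [0.4632, 0.3594, 0.0775]
orientation: [-3.136, 0.003, 1.6]
contact_force: [-1.5, 0.0, -0.8]
opening: 0.206
grip_force: 58.4
```

>>> carry_out:
  moves:
    - [0,0,-4,0]
    - [0,0,-4,0]
    - [0,0,-3,0]
    - [0,0,0,0]
    - [0,0,0,0]

```text
t: 32.9
ee_pos: [0.4657, 0.3609, 0.191]
orientation: [3.14, -0.001, 1.6]
contact_force: [-0.2, -0.5, -0.9]
opening: 0.205
grip_force: 58.4
```

Run:
```python
from h import *
go(.4453,-.3155,.12)
```

```text
at [0.4657 0.3609 0.191 ] rpy [ 1.799e+02 -1.000e-01  9.170e+01] shift cm [-67.56  -4.01   7.03] t 32.9 F [-0.2 -0.5 -0.9]
```

>>> carry_out:
  moves:
    - [-4.5,-0.3,0,0]
    - [-4.5,-0.3,0,0]
    - [-4.5,-0.2,0,0]
    - [-4.5,-0.3,0,0]
    - [-4.5,-0.3,0,0]

```text
t: 33.4
ee_pos: [0.4559, 0.1335, 0.1875]
orientation: [-3.137, 0.001, 1.6]
contact_force: [0.3, 0.7, -0.1]
opening: 0.206
grip_force: 58.4
```

>>> carry_out:
  moves:
    - [-4.5,-0.3,0,0]
    - [-4.5,-0.2,0,0]
    - [-4.5,-0.3,0,0]
    - [-4.5,-0.3,0,0]
    - [-4.5,-0.3,0,0]

```text
t: 33.9
ee_pos: [0.4485, -0.0913, 0.1877]
orientation: [-3.138, -0.002, 1.6]
contact_force: [0.6, -0.6, -0.1]
opening: 0.205
grip_force: 58.4
```

>>> carry_out:
  moves:
    - [-4.5,-0.2,0,0]
    - [-4.5,-0.3,0,0]
    - [-4.5,-0.3,0,0]
    - [-4.5,-0.3,0,0]
    - [-4.7,-0.2,0,0]

```text
t: 34.4
ee_pos: [0.4423, -0.3181, 0.1874]
orientation: [-3.138, -0.003, 1.6]
contact_force: [0.4, 0.2, -0.4]
opening: 0.209
grip_force: 58.4
```

>>> carry_out:
  moves:
    - [0,0,3.5,0]
    - [0,0,2,0]
    - [0,0,0,0]
    - [0,0,0,0]
    - [0,0,0,0]

```text
t: 34.9
ee_pos: [0.4442, -0.3173, 0.136]
orientation: [3.141, 0.001, 1.6]
contact_force: [0.2, 0.4, -0.3]
opening: 0.203
grip_force: 58.5
```

Run:
```python
from h import *
check(.4453,-.3155);go(.4453,-.3195,.1)
A=[b for b in box("jar1","scene",.3)];print(A);
```

```text
[ 0.4446 -0.3176  0.1369]
scene TCP-collar [143.8 244.1] jar axis there [144.8 243.9] seen [(np.float64(146.0), np.float64(245.0), 169)]
top TCP-collar [411.2 236.7] jar axis there [410.3 236.4] seen [(np.float64(403.0), np.float64(236.5), 129)]
at [ 0.4445 -0.3176  0.1368] rpy [1.799e+02 1.000e-01 9.170e+01] shift cm [-0.18  0.07  3.68] t 35.1 F [0.5 0.  0. ]
[(np.float64(203.0), np.float64(256.0), 613), (np.float64(177.5), np.float64(219.5), 485), (np.float64(303.0), np.float64(209.5), 251), (np.float64(238.0), np.float64(243.5), 451), (np.float64(154.5), np.float64(265.0), 563), (np.float64(257.5), np.float64(219.5), 272)]
```

>>> carry_out:
  moves:
    - [-0.2,0,1.5,0]
    - [0,0,1.2,0]
    - [0,0,0.8,0]
    - [0,0,0.5,0]
    - [0,0,0,0]

```text
t: 35.65
ee_pos: [0.4431, -0.3188, 0.0937]
orientation: [-3.14, -0.002, 1.6]
contact_force: [0.3, -0.1, -0.9]
opening: 0.203
grip_force: 58.5
```

>>> carry_out:
  moves:
    - [0,0,0.4,0]
    - [0,0,0.4,0]
    - [0,0,0,0]

```text
t: 35.95
ee_pos: [0.4437, -0.3193, 0.0869]
orientation: [-3.141, -0.0, 1.6]
contact_force: [1.5, -0.1, -0.9]
opening: 0.206
grip_force: 58.5
```

>>> carry_out:
  moves:
    - [0,0,0.3,0]
    - [0,0,0.2,0]
    - [0,0,0,0]

```text
t: 36.25
ee_pos: [0.4441, -0.3196, 0.0824]
orientation: [3.141, 0.001, 1.6]
contact_force: [0.7, 0.5, -0.1]
opening: 0.206
grip_force: 58.5
```

>>> carry_out:
  moves:
    - [0,0,0.1,0]
    - [0,0,0.1,0]
    - [0,0,0.1,0]
    - [0,0,0,0]

```text
t: 36.65
ee_pos: [0.4447, -0.32, 0.0818]
orientation: [3.139, 0.002, 1.6]
contact_force: [-1.1, 0.8, 8.0]
opening: 0.204
grip_force: 59.4
```

>>> carry_out:
  moves:
    - [0,0,0,0]
    - [0,0,0,0]
    - [0,0,-2,0]
    - [0,0,-4,0]
    - [0,0,-5,0]
  jaw: 0.6

```text
t: 37.15
ee_pos: [0.4419, -0.3176, 0.1867]
orientation: [-3.136, -0.006, 1.6]
contact_force: [-0.3, -0.7, 0.7]
opening: 0.599
grip_force: 0.0
```

>>> carry_out:
  moves:
    - [3,-4,0,0]
    - [3,-4,0,0]
    - [0,-3,0,0]
    - [0,0,0,0]
    - [0,0,0,0]

```text
t: 37.65
ee_pos: [0.332, -0.2625, 0.1889]
orientation: [3.141, -0.0, 1.599]
contact_force: [0.4, -0.1, 0.1]
opening: 0.597
grip_force: 0.0
```

Run:
```python
from h import *
go(.5,0,.2)
a=camera("scene");b=camera("top")
c1=cv2.resize(a[165:330,120:400],(800,471),interpolation=cv2.INTER_CUBIC);c2=cv2.resize(b[130:260,210:420],(800,495),interpolation=cv2.INTER_CUBIC)
cv2.imwrite("pics/m5.png",cv2.resize(np.vstack([c1,c2]),(497,600))[:,:,::-1]);cv2.imwrite("pics/tfull.png",b[:,:,::-1]);cv2.imwrite("pics/sfull.png",a[:,:,::-1])
for n in("scene","top"):
    print(n,"stop",[(x,ray(n,x[:2],.064)[:2].round(4)) for x in box("stopper1",n)]);print("jar",[(x,ray(n,x[:2],.022)[:2].round(4)) for x in box("jar1",n)])
    for k,z in(("tray_floor",.03),("carriage_knob",.086),("rack",0)):print(k,[(p,u,ray(n,u,z)[:2].round(4)) for p,u in marks(k,n)])
```

```text
at [ 0.332  -0.2625  0.1889] rpy [180.   -0.   91.6] shift cm [25.77 17.53 -1.1 ] t 37.65 F [ 0.4 -0.1  0.1]
scene stop [((np.float64(304.0), np.float64(196.5), 206), array([0.4748, 0.0932])), ((np.float64(151.0), np.float64(257.0), 283), array([ 0.4441, -0.3147])), ((np.float64(257.5), np.float64(206.5), 211), array([ 0.4411, -0.0274])), ((np.float64(395.5), np.float64(156.5), 188), array([0.4854, 0.3987]))]
jar [((np.float64(239.0), np.float64(243.5), 494), array([ 0.4907, -0.1109])), ((np.float64(177.5), np.float64(219.5), 464), array([ 0.3406, -0.2124])), ((np.float64(203.0), np.float64(255.5), 538), array([ 0.4761, -0.2032])), ((np.float64(154.5), np.float64(268.5), 325), array([ 0.4491, -0.3182])), ((np.float64(257.5), np.float64(219.0), 261), array([ 0.4476, -0.0327])), ((np.float64(303.0), np.float64(209.0), 273), array([0.4815, 0.0883]))]
tray_floor [(0.7, [153.6, 259.6], array([ 0.43 , -0.311])), (0.63, [268.9, 284.5], array([ 0.6329, -0.108 ]))]
carriage_knob [(0.88, [338.0, 227.7], array([0.614 , 0.0972])), (0.66, [219.8, 219.6], array([ 0.4451, -0.1343]))]
rack [(0.63, [
[... 179 characters left out ...]
p.float64(285.0), np.float64(240.0), 281), array([ 0.4422, -0.0263])), ((np.float64(235.0), np.float64(226.5), 299), array([0.4765, 0.0947])), ((np.float64(404.0), np.float64(237.0), 287), array([ 0.4456, -0.3134])), ((np.float64(308.5), np.float64(97.0), 735), array([ 0.7957, -0.0893]))]
jar [((np.float64(356.0), np.float64(224.0), 387), array([ 0.4808, -0.2039])), ((np.float64(361.0), np.float64(277.5), 409), array([ 0.3481, -0.2127])), ((np.float64(319.5), np.float64(217.5), 374), array([ 0.4983, -0.113 ]))]
tray_floor [(0.64, [313.9, 170.7], array([ 0.6158, -0.1008]))]
carriage_knob [(0.85, [238.3, 168.3], array([0.6157, 0.0838]))]
rack [(0.92, [365.8, 167.6], array([ 0.6266, -0.2356]))]
```

View pics/m5.png

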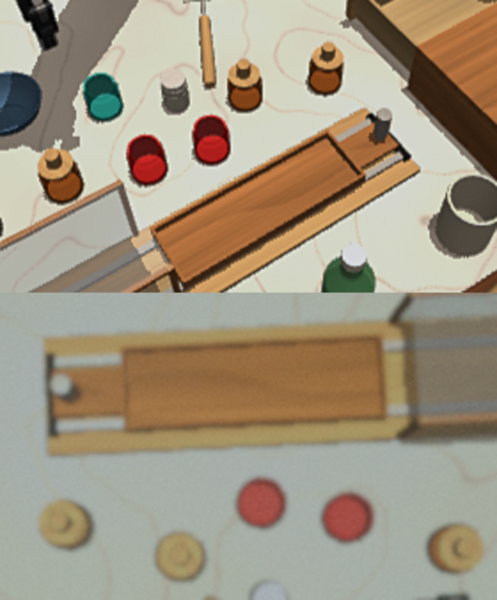

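All three jars are stoppered: C at scene (153,265), B at (258,212), A at (304,203). The empty tray is fully out, its centre at top (317,168.5).

>>> carry_out:
  moves:
    - [-1.8,3.7,0,0]
    - [-1.8,3.7,0,0]
    - [-1.9,3.8,0,0]
    - [0,0,4,0]
    - [0,0,4,0]
  jaw: 0.85

```text
t: 38.75
ee_pos: [0.4483, -0.3162, 0.1097]
orientation: [3.138, 0.003, 1.6]
contact_force: [0.2, -0.1, -0.6]
opening: 0.851
grip_force: 0.0
```

>>> carry_out:
  moves:
    - [0,0,0,0]
    - [0,0,0,0]

```text
t: 38.95
ee_pos: [0.4448, -0.3135, 0.1085]
orientation: [-3.139, -0.002, 1.6]
contact_force: [0.2, -0.5, 0.4]
opening: 0.853
grip_force: 0.0
```

Run:
```python
from h import *
go(.445,-.3145,.031)
print([ray("top",u,.044)[:2].round(4).tolist() for u in((317.3,168.5),(263.7,154),(263.9,187.3),(371,149),(372,183))])
```

```text
at [ 0.4448 -0.3135  0.1085] rpy [-1.799e+02 -1.000e-01  9.160e+01] shift cm [-0.12  0.03  7.75] t 38.95 F [ 0.2 -0.5  0.4]
[[0.619, -0.1087], [0.6577, 0.0244], [0.5739, 0.0246], [0.6662, -0.2434], [0.5807, -0.2434]]
```

>>> carry_out:
  moves:
    - [-0.1,0,3,0]
    - [0,0,2,0]
    - [0,0,1.5,0]
    - [0,0,1,0]
    - [0,0,0.2,0]

```text
t: 39.45
ee_pos: [0.4459, -0.3155, 0.0327]
orientation: [3.141, 0.0, 1.6]
contact_force: [0.1, 0.2, 0.1]
opening: 0.85
grip_force: 0.0
```

>>> carry_out:
  moves:
    - [0,0,0,0]
    - [0,0,0,0]

```text
t: 39.65
ee_pos: [0.4465, -0.316, 0.0336]
orientation: [3.14, 0.002, 1.6]
contact_force: [-0.2, -0.7, -0.4]
opening: 0.851
grip_force: 0.0
```

>>> carry_out:
  moves:
    - [0,0,0,0]
    - [0,0,0,0]
    - [0,0,0,0]
    - [0,0,0,0]
    - [0,0,0,0]
  jaw: 0.3

```text
t: 40.15
ee_pos: [0.4465, -0.3161, 0.0338]
orientation: [3.14, 0.002, 1.6]
contact_force: [-0.2, -0.4, 6.5]
opening: 0.582
grip_force: 63.0
```

>>> carry_out:
  moves:
    - [0,0,-1,0]
    - [0,0,-2,0]
    - [0,0,-4,0]
    - [0,0,-4,0]
    - [0,0,-3,0]

```text
t: 40.65
ee_pos: [0.4458, -0.3152, 0.1744]
orientation: [3.141, 0.0, 1.6]
contact_force: [-0.0, -0.5, -1.0]
opening: 0.582
grip_force: 62.7
```

>>> carry_out:
  moves:
    - [3.3,0,0,0]
    - [3.3,0,0,0]
    - [3.3,0,0,0]
    - [3.3,0,0,0]
    - [0,3,0,0]

```text
t: 41.15
ee_pos: [0.4668, -0.1771, 0.1699]
orientation: [-3.133, -0.006, 1.602]
contact_force: [0.9, -1.7, -1.2]
opening: 0.579
grip_force: 62.8
```

>>> carry_out:
  moves:
    - [0,3.7,0,0]
    - [0,3.7,0,0]
    - [0,3.7,0,0]
    - [0,3.7,0,0]
    - [0,0,0,0]

```text
t: 41.65
ee_pos: [0.6226, -0.1773, 0.1679]
orientation: [-3.139, -0.003, 1.602]
contact_force: [-0.8, -0.7, -2.9]
opening: 0.578
grip_force: 62.9
```

Run:
```python
from h import *
a=camera("scene");b=camera("top");go(.622,-.179,.063)
c1=cv2.resize(a[195:330,160:340],(533,400),interpolation=cv2.INTER_CUBIC)
cv2.imwrite("pics/m6.png",c1[:,:,::-1])
```

```text
at [ 0.6194 -0.1776  0.1701] rpy [-1.798e+02 -1.000e-01  9.170e+01] shift cm [-0.17  0.3  10.71] t 41.75 F [-0.8  0.2 -1.5]
```

View pics/m6.png

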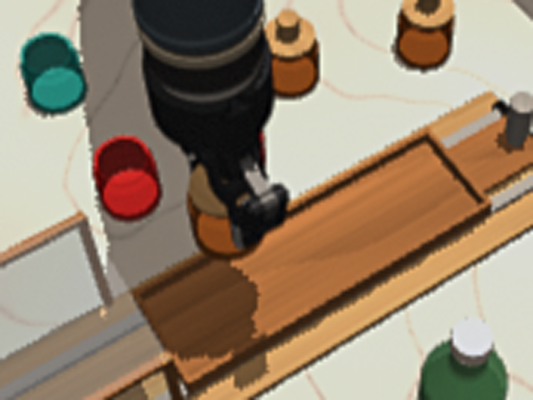

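The jar is held, with its stopper, over the right part of the tray. Lowering.

>>> carry_out:
  moves:
    - [0,0.2,3,0]
    - [0,0,3,0]
    - [0,0,2,0]
    - [0,0,1.2,0]
    - [0,0,0.6,0]

```text
t: 42.25
ee_pos: [0.6202, -0.1779, 0.0734]
orientation: [-3.14, -0.001, 1.599]
contact_force: [-0.2, 0.6, -1.8]
opening: 0.582
grip_force: 63.0
```

>>> carry_out:
  moves:
    - [0,0,0.4,0]
    - [0,0,0.2,0]
    - [0,0,0,0]
    - [0,0,0,0]

```text
t: 42.65
ee_pos: [0.6225, -0.1784, 0.0694]
orientation: [3.14, 0.001, 1.6]
contact_force: [-0.0, -0.4, -1.9]
opening: 0.579
grip_force: 63.0
```

>>> carry_out:
  moves:
    - [0,0,0.3,0]
    - [0,0,0.2,0]
    - [0,0,0,0]

```text
t: 42.95
ee_pos: [0.6222, -0.1782, 0.0639]
orientation: [3.141, 0.0, 1.6]
contact_force: [0.1, 0.1, 1.0]
opening: 0.58
grip_force: 63.2
```

>>> carry_out:
  moves:
    - [0,0,0.1,0]
    - [0,0,0.1,0]
    - [0,0,0,0]

```text
t: 43.25
ee_pos: [0.6222, -0.1783, 0.0638]
orientation: [3.14, 0.001, 1.6]
contact_force: [-4.0, 0.4, 7.3]
opening: 0.584
grip_force: 64.0
```

>>> carry_out:
  moves:
    - [0,0,0,0]
    - [0,0,0,0]
    - [0,0,-3,0]
    - [0,0,-4,0]
    - [0,0,-4,0]
  jaw: 0.85

```text
t: 43.75
ee_pos: [0.621, -0.1779, 0.1708]
orientation: [-3.139, -0.001, 1.6]
contact_force: [1.0, -0.4, -0.2]
opening: 0.85
grip_force: 0.0
```

>>> carry_out:
  moves:
    - [3.1,-3.5,0,0]
    - [3.1,-3.5,0,0]
    - [3.1,-3.5,0,0]
    - [3.1,-3.5,0,0]
    - [3.2,-3.6,0,0]

```text
t: 44.25
ee_pos: [0.44, -0.0264, 0.1707]
orientation: [-3.142, -0.0, 1.599]
contact_force: [0.1, 0.6, 0.1]
opening: 0.851
grip_force: 0.0
```

>>> carry_out:
  moves:
    - [0,0,4,0]
    - [0,0,2,0]
    - [0,0,0,0]
    - [0,0,0,0]

```text
t: 44.65
ee_pos: [0.4412, -0.0273, 0.1112]
orientation: [-3.141, -0.0, 1.6]
contact_force: [-0.2, -0.3, 0.2]
opening: 0.85
grip_force: 0.0
```

Run:
```python
from h import *
go(.4415,-.027,.033);camera("scene")
print([(x,ray("scene",x[:2],.064)[:2].round(4)) for x in box("stopper1","scene")]);print("jar",[(x,ray("scene",x[:2],.022)[:2].round(4)) for x in box("jar1","scene")])
```

```text
at [ 0.4412 -0.0273  0.1112] rpy [-180.    -0.    91.6] shift cm [0.03 0.04 7.82] t 44.65 F [-0.2 -0.3  0.2]
[((np.float64(237.5), np.float64(282.5), 341), array([ 0.6079, -0.1745])), ((np.float64(257.0), np.float64(206.5), 186), array([ 0.4404, -0.0285])), ((np.float64(304.5), np.float64(196.5), 214), array([0.4755, 0.0943])), ((np.float64(396.0), np.float64(156.0), 152), array([0.4846, 0.4013]))]
jar [((np.float64(238.5), np.float64(244.0), 506), array([ 0.4913, -0.1126])), ((np.float64(257.5), np.float64(218.5), 280), array([ 0.4461, -0.0318])), ((np.float64(303.5), np.float64(209.5), 309), array([0.4836, 0.0885])), ((np.float64(202.5), np.float64(254.5), 481), array([ 0.4728, -0.203 ])), ((np.float64(239.0), np.float64(294.5), 285), array([ 0.6155, -0.1779])), ((np.float64(178.0), np.float64(220.0), 528), array([ 0.3428, -0.2119]))]
```

>>> carry_out:
  moves:
    - [0,0,3,0]
    - [0,0,2,0]
    - [0,0,1.5,0]
    - [0,0,1,0]
    - [0,0,0.2,0]

```text
t: 45.3
ee_pos: [0.4413, -0.0274, 0.0338]
orientation: [-3.141, -0.0, 1.599]
contact_force: [0.2, 0.2, -0.3]
opening: 0.848
grip_force: 0.0
```

>>> carry_out:
  moves:
    - [0,0,0,0]
    - [0,0,0,0]

```text
t: 45.5
ee_pos: [0.4425, -0.0276, 0.0355]
orientation: [3.139, 0.0, 1.6]
contact_force: [0.5, 1.0, -0.0]
opening: 0.852
grip_force: 0.0
```

>>> carry_out:
  moves:
    - [0,0,0,0]
    - [0,0,0,0]
    - [0,0,0,0]
    - [0,0,0,0]
    - [0,0,0,0]
  jaw: 0.3

```text
t: 46.0
ee_pos: [0.4423, -0.0276, 0.0358]
orientation: [3.14, 0.001, 1.6]
contact_force: [-1.1, 0.1, 6.1]
opening: 0.58
grip_force: 62.9
```

>>> carry_out:
  moves:
    - [0,0,-1,0]
    - [0,0,-2,0]
    - [0,0,-4,0]
    - [0,0,-4,0]
    - [0,0,-3,0]

```text
t: 46.5
ee_pos: [0.4417, -0.0273, 0.1768]
orientation: [3.14, 0.0, 1.6]
contact_force: [1.4, -0.3, -2.2]
opening: 0.582
grip_force: 62.9
```

Run:
```python
from h import *
go(.6195,-.109,.064)
```

```text
at [ 0.4417 -0.0273  0.1768] rpy [179.9   0.   91.7] shift cm [-8.68 17.51 11.32] t 46.5 F [ 1.4 -0.3 -2.2]
```

>>> carry_out:
  moves:
    - [-2.1,4.3,0,0]
    - [-2.1,4.3,0,0]
    - [-2.2,4.4,0,0]
    - [-2.2,4.4,0,0]
    - [0,0,0,0]

```text
t: 47.0
ee_pos: [0.6215, -0.1111, 0.1675]
orientation: [-3.137, -0.001, 1.597]
contact_force: [-1.7, 1.2, -4.0]
opening: 0.582
grip_force: 63.2
```

>>> carry_out:
  moves:
    - [0,0,3.5,0]
    - [0,0,3,0]
    - [0,0,2,0]
    - [0,0,1,0]
    - [0,0,0.5,0]

```text
t: 47.5
ee_pos: [0.6166, -0.1078, 0.0729]
orientation: [-3.139, -0.001, 1.6]
contact_force: [-0.5, -0.3, -1.4]
opening: 0.58
grip_force: 63.1
```

>>> carry_out:
  moves:
    - [0,0,0.3,0]
    - [0,0,0.3,0]
    - [0,0,0,0]
    - [0,0,0,0]

```text
t: 47.9
ee_pos: [0.6184, -0.1084, 0.0694]
orientation: [3.14, 0.001, 1.6]
contact_force: [0.4, -0.1, -1.9]
opening: 0.583
grip_force: 63.1
```

>>> carry_out:
  moves:
    - [0,0,0.2,0]
    - [0,0,0.1,0]
    - [0,0,0.1,0]
    - [0,0,0,0]

```text
t: 48.3
ee_pos: [0.6182, -0.1083, 0.0658]
orientation: [3.14, 0.0, 1.6]
contact_force: [-2.6, 1.2, 4.3]
opening: 0.584
grip_force: 63.9
```

>>> carry_out:
  moves:
    - [0,0,0.1,0]
    - [0,0,0,0]

```text
t: 48.5
ee_pos: [0.6182, -0.1083, 0.0658]
orientation: [3.14, 0.001, 1.6]
contact_force: [-3.7, 0.6, 8.4]
opening: 0.585
grip_force: 64.3
```

>>> carry_out:
  moves:
    - [0,0,0,0]
    - [0,0,0,0]
    - [0,0,-3,0]
    - [0,0,-4,0]
    - [0,0,-4,0]
  jaw: 0.85

```text
t: 49.0
ee_pos: [0.6171, -0.1081, 0.1728]
orientation: [-3.139, -0.001, 1.6]
contact_force: [0.8, 0.1, 0.9]
opening: 0.848
grip_force: 0.0
```

>>> carry_out:
  moves:
    - [4.1,-2.7,0,0]
    - [4.1,-2.7,0,0]
    - [4.1,-2.7,0,0]
    - [4.1,-2.8,0,0]
    - [4.1,-2.8,0,0]

```text
t: 49.5
ee_pos: [0.4738, 0.094, 0.1728]
orientation: [3.141, -0.0, 1.599]
contact_force: [0.1, 0.3, 0.1]
opening: 0.852
grip_force: 0.0
```

>>> carry_out:
  moves:
    - [0,0,4,0]
    - [0,0,2,0]
    - [0,0,0,0]
    - [0,0,0,0]

```text
t: 49.9
ee_pos: [0.4748, 0.0926, 0.1131]
orientation: [-3.141, 0.0, 1.599]
contact_force: [0.5, 0.3, 0.3]
opening: 0.849
grip_force: 0.0
```

Run:
```python
from h import *
go(.4755,.0935,.033);camera("scene")
print([(x,ray("scene",x[:2],.064)[:2].round(4)) for x in box("stopper1","scene")])
```

```text
at [0.4748 0.0926 0.1131] rpy [-180.     0.    91.6] shift cm [0.08 0.08 8.01] t 49.9 F [0.5 0.3 0.3]
[((np.float64(238.0), np.float64(282.0), 311), array([ 0.6074, -0.1729])), ((np.float64(304.0), np.float64(196.5), 196), array([0.4748, 0.0932])), ((np.float64(264.0), np.float64(266.0), 317), array([ 0.6019, -0.1022])), ((np.float64(395.5), np.float64(156.0), 181), array([0.4839, 0.4001]))]
```

>>> carry_out:
  moves:
    - [0,0,3,0]
    - [0,0,2,0]
    - [0,0,1.5,0]
    - [0,0,1,0]
    - [0,0,0.5,0]

```text
t: 50.5
ee_pos: [0.4756, 0.0925, 0.0334]
orientation: [3.141, -0.0, 1.599]
contact_force: [0.2, 0.2, 1.0]
opening: 0.85
grip_force: 0.0
```

>>> carry_out:
  moves:
    - [0,0,0,0]
    - [0,0,0,0]

```text
t: 50.7
ee_pos: [0.4759, 0.0927, 0.0343]
orientation: [3.14, -0.0, 1.599]
contact_force: [0.0, 0.4, 0.6]
opening: 0.851
grip_force: 0.0
```

>>> carry_out:
  moves:
    - [0,0,0,0]
    - [0,0,0,0]
    - [0,0,0,0]
    - [0,0,0,0]
    - [0,0,0,0]
  jaw: 0.3

```text
t: 51.2
ee_pos: [0.4761, 0.0928, 0.0346]
orientation: [3.139, -0.0, 1.6]
contact_force: [-0.3, 0.6, 6.0]
opening: 0.574
grip_force: 63.7
```

>>> carry_out:
  moves:
    - [0,0,-1,0]
    - [0,0,-2,0]
    - [0,0,-4,0]
    - [0,0,-4,0]
    - [0,0,-3,0]

```text
t: 51.7
ee_pos: [0.4748, 0.0927, 0.1753]
orientation: [3.141, -0.0, 1.6]
contact_force: [0.6, 0.0, -2.5]
opening: 0.58
grip_force: 63.0
```

Run:
```python
from h import *
go(.617,-.037,.064)
```

```text
at [0.4748 0.0927 0.1753] rpy [180.   -0.   91.7] shift cm [-13.38  13.83  11.14] t 51.7 F [ 0.6  0.  -2.5]
```

>>> carry_out:
  moves:
    - [-3.3,3.4,0,0]
    - [-3.3,3.4,0,0]
    - [-3.4,3.5,0,0]
    - [-3.4,3.5,0,0]
    - [0,0,0,0]

```text
t: 52.2
ee_pos: [0.6192, -0.042, 0.1688]
orientation: [-3.138, 0.002, 1.594]
contact_force: [-1.5, 0.6, -1.8]
opening: 0.575
grip_force: 63.2
```

>>> carry_out:
  moves:
    - [0,0,3.5,0]
    - [0,0,3,0]
    - [0,0,2,0]
    - [0,0,1,0]
    - [0,0,0.5,0]

```text
t: 52.7
ee_pos: [0.6153, -0.0368, 0.0715]
orientation: [-3.138, -0.001, 1.6]
contact_force: [-0.2, -0.0, -1.3]
opening: 0.58
grip_force: 63.2
```

>>> carry_out:
  moves:
    - [0,0,0.3,0]
    - [0,0,0.3,0]
    - [0,0,0,0]
    - [0,0,0,0]

```text
t: 53.1
ee_pos: [0.6174, -0.0373, 0.0684]
orientation: [3.14, 0.0, 1.6]
contact_force: [0.3, -0.2, -1.8]
opening: 0.577
grip_force: 63.2
```

>>> carry_out:
  moves:
    - [0,0,0.2,0]
    - [0,0,0.2,0]
    - [0,0,0.1,0]
    - [0,0,0,0]

```text
t: 53.5
ee_pos: [0.6173, -0.0374, 0.0646]
orientation: [3.14, 0.001, 1.6]
contact_force: [-1.9, 1.2, 6.4]
opening: 0.58
grip_force: 64.0
```

>>> carry_out:
  moves:
    - [0,0,0,0]
    - [0,0,0,0]
    - [0,0,-3,0]
    - [0,0,-4,0]
    - [0,0,-4,0]
  jaw: 0.85

```text
t: 54.0
ee_pos: [0.616, -0.0371, 0.1723]
orientation: [-3.139, -0.0, 1.6]
contact_force: [0.7, 0.1, 0.5]
opening: 0.854
grip_force: 0.0
```

>>> carry_out:
  moves:
    - [0,-4,0,0]
    - [0,-4,0,0]
    - [3,-4,0,0]
    - [0,0,0,0]
    - [0,0,0,0]

```text
t: 54.5
ee_pos: [0.495, -0.0102, 0.1719]
orientation: [-3.142, 0.0, 1.601]
contact_force: [0.5, -0.9, -0.8]
opening: 0.85
grip_force: 0.0
```

Run:
```python
from h import *
a=camera("scene");b=camera("top")
c1=cv2.resize(a[165:330,150:400],(480,317),interpolation=cv2.INTER_CUBIC);c2=cv2.resize(b[130:220,210:400],(480,227),interpolation=cv2.INTER_CUBIC)
cv2.imwrite("pics/m7.png",np.vstack([c1,c2])[:,:,::-1])
for n in("scene","top"):
    print([(p,u,ray(n,u,.086)[:2].round(4)) for p,u in marks("carriage_knob",n)])
    print([(x,ray(n,x[:2],.094)[:2].round(4)) for x in box("stopper1",n)])
go(.6135,.094,.067)
```

```text
[(0.67, [336.5, 226.1], array([0.6083, 0.097 ])), (0.49, [311.9, 341.1], array([ 0.8127, -0.1145]))]
[((np.float64(292.0), np.float64(251.0), 304), array([ 0.6167, -0.0363])), ((np.float64(395.5), np.float64(156.5), 184), array([0.5054, 0.3721])), ((np.float64(265.0), np.float64(266.5), 310), array([ 0.6199, -0.1095])), ((np.float64(238.5), np.float64(282.0), 297), array([ 0.6236, -0.178 ])), ((np.float64(291.5), np.float64(265.5), 305), array([ 0.6484, -0.0579]))]
[(0.95, [236.8, 169.3], array([0.6133, 0.0875])), (0.71, [365.7, 164.9], array([ 0.6193, -0.223 ]))]
[((np.float64(317.5), np.float64(165.5), 263), array([ 0.6182, -0.1067])), ((np.float64(347.5), np.float64(164.0), 271), array([ 0.6208, -0.1784])), ((np.float64(105.0), np.float64(230.5), 265), array([0.4697, 0.4009]))]
at [ 0.4971 -0.0112  0.1726] rpy [180.    0.   91.6] shift cm [10.19 11.93 10.57] t 54.8 F [0.4 0.1 0.8]
```

View pics/m7.png

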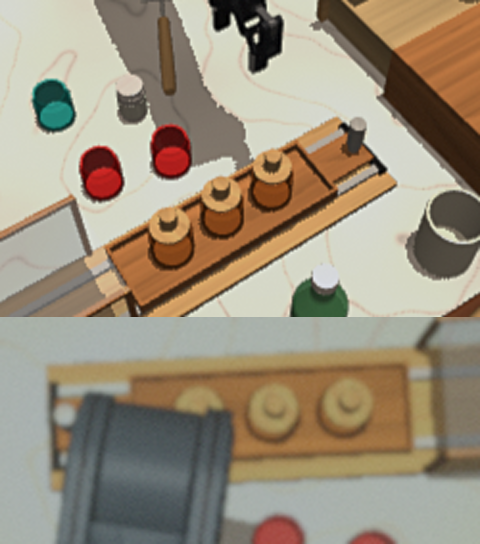

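The three stoppered jars stand upright in the tray and the knob is free at scene (336,227). Gripping it to push home.

>>> carry_out:
  moves:
    - [3.3,3.9,0,0]
    - [3.4,3.9,0,0]
    - [3.4,4,0,0]
    - [0,0,3,0]
    - [0,0,3,0]

```text
t: 55.3
ee_pos: [0.6103, 0.0913, 0.1119]
orientation: [3.139, 0.0, 1.601]
contact_force: [0.1, -0.9, 0.3]
opening: 0.85
grip_force: 0.0
```

>>> carry_out:
  moves:
    - [0,0,2,0]
    - [0,0,1.5,0]
    - [0,0,0.9,0]
    - [0,0,0,0]
    - [0,0,0,0]

```text
t: 55.8
ee_pos: [0.6078, 0.0899, 0.0694]
orientation: [3.14, -0.0, 1.599]
contact_force: [-0.6, -0.8, -0.6]
opening: 0.852
grip_force: 0.0
```

>>> carry_out:
  moves:
    - [0,0,0,0]
    - [0,0,0,0]
    - [0,0,0,0]
    - [0,0,0,0]
    - [0,0,0,0]
  jaw: 0

```text
t: 56.3
ee_pos: [0.6152, 0.0902, 0.0711]
orientation: [3.123, -0.001, 1.599]
contact_force: [16.4, 1.2, -5.5]
opening: 0.24
grip_force: 58.8
```

>>> carry_out:
  moves:
    - [0,0.5,0,0]
    - [0.2,0,0,0]
    - [0.2,0,0,0]
    - [0.2,0,0,0]
    - [0.2,0,0,0]

```text
t: 56.8
ee_pos: [0.6153, 0.0942, 0.071]
orientation: [3.134, 0.009, 1.597]
contact_force: [4.6, -12.4, 5.3]
opening: 0.24
grip_force: 59.7
```

The stop is felt at y = 0.094 (12 N). Now I push home gently; home should be near y = -0.206.

>>> carry_out:
  moves:
    - [-0.5,0,0,0]
    - [-0.5,0,0,0]
    - [-0.8,0,0,0]
    - [-1,0,0,0]
    - [-1.2,0,0,0]

```text
t: 57.3
ee_pos: [0.6165, 0.0598, 0.0711]
orientation: [3.133, -0.003, 1.601]
contact_force: [6.6, 2.7, 3.2]
opening: 0.239
grip_force: 59.7
```

>>> carry_out:
  moves:
    - [-1.2,0,0,0]
    - [-1.2,0,0,0]
    - [-1.2,0.1,0,0]
    - [-1.2,0,0,0]
    - [-1.2,0,0,0]

```text
t: 57.8
ee_pos: [0.6187, -0.0006, 0.0711]
orientation: [3.134, -0.003, 1.601]
contact_force: [4.8, 3.2, 5.0]
opening: 0.237
grip_force: 59.8
```

>>> carry_out:
  moves:
    - [-1.2,0,0,0]
    - [-1.2,0,0,0]
    - [-1.2,0,0,0]
    - [-1.2,0,0,0]
    - [-1.2,0,0,0]

```text
t: 58.3
ee_pos: [0.6208, -0.0607, 0.0711]
orientation: [3.133, -0.002, 1.601]
contact_force: [6.4, 2.9, 4.7]
opening: 0.232
grip_force: 59.8
```

>>> carry_out:
  moves:
    - [-1.2,0,0,0]
    - [-1.2,0,0,0]
    - [-1.2,0.1,0,0]
    - [-1.2,0,0,0]
    - [-1.2,0,0,0]

```text
t: 58.8
ee_pos: [0.623, -0.1206, 0.071]
orientation: [3.134, -0.002, 1.601]
contact_force: [5.4, 2.8, 5.0]
opening: 0.233
grip_force: 59.8
```

>>> carry_out:
  moves:
    - [-1,0,0,0]
    - [-1,0,0,0]
    - [-0.8,0,0,0]
    - [-0.7,0,0,0]
    - [-0.6,0,0,0]

```text
t: 59.3
ee_pos: [0.6244, -0.1618, 0.071]
orientation: [3.134, -0.002, 1.601]
contact_force: [5.0, 2.7, 5.7]
opening: 0.236
grip_force: 59.8
```

>>> carry_out:
  moves:
    - [-0.5,0,0,0]
    - [-0.4,0,0,0]
    - [-0.4,0,0,0]
    - [-0.4,0,0,0]
    - [-0.3,0,0,0]

```text
t: 59.8
ee_pos: [0.6252, -0.1816, 0.071]
orientation: [3.134, -0.001, 1.601]
contact_force: [5.1, 2.1, 5.4]
opening: 0.239
grip_force: 59.8
```

>>> carry_out:
  moves:
    - [-0.3,0,0,0]
    - [-0.2,0,0,0]
    - [-0.2,0,0,0]
    - [-0.2,0,0,0]
    - [-0.2,0,0,0]

```text
t: 60.3
ee_pos: [0.6255, -0.1924, 0.0711]
orientation: [3.133, -0.001, 1.601]
contact_force: [5.3, 1.6, 6.3]
opening: 0.239
grip_force: 59.8
```

>>> carry_out:
  moves:
    - [-0.2,0,0,0]
    - [-0.2,0,0,0]
    - [-0.2,0,0,0]
    - [-0.1,0,0,0]
    - [-0.1,0,0,0]

```text
t: 60.8
ee_pos: [0.6259, -0.2004, 0.0711]
orientation: [3.133, -0.001, 1.601]
contact_force: [5.0, 2.3, 5.6]
opening: 0.237
grip_force: 59.8
```

>>> carry_out:
  moves:
    - [-0.1,0,0,0]
    - [-0.1,0,0,0]
    - [-0.1,0,0,0]
    - [-0.1,0,0,0]
    - [-0.1,0,0,0]

```text
t: 61.3
ee_pos: [0.626, -0.2054, 0.0711]
orientation: [3.133, -0.001, 1.601]
contact_force: [6.4, 2.3, 3.8]
opening: 0.234
grip_force: 59.8
```

>>> carry_out:
  moves:
    - [-0.1,0,0,0]
    - [-0.1,0,0,0]
    - [-0.1,0,0,0]
    - [-0.1,0,0,0]
    - [-0.1,0,0,0]

```text
t: 61.8
ee_pos: [0.626, -0.2058, 0.071]
orientation: [3.133, -0.01, 1.603]
contact_force: [5.1, 13.3, 9.2]
opening: 0.238
grip_force: 60.1
```

>>> carry_out:
  moves:
    - [0.3,0,0,0]
    - [0,0,0,0]

```text
t: 62.0
ee_pos: [0.626, -0.2058, 0.071]
orientation: [3.133, -0.003, 1.602]
contact_force: [5.2, 5.4, 5.4]
opening: 0.236
grip_force: 59.8
```

>>> carry_out:
  moves:
    - [0,0,0,0]
    - [0,0,0,0]
    - [0,0,0,0]
    - [0,0,-3,0]
    - [0,0,-4,0]
  jaw: 0.6

```text
t: 62.5
ee_pos: [0.6195, -0.2076, 0.1342]
orientation: [-3.132, -0.004, 1.599]
contact_force: [0.4, -0.4, 0.8]
opening: 0.602
grip_force: 0.0
```

>>> carry_out:
  moves:
    - [0,0,-4,0]
    - [4.2,-2,0,0]
    - [4.2,-2,0,0]
    - [4.2,-2,0,0]
    - [4.2,-2,0,0]
  jaw: 0.33

```text
t: 63.0
ee_pos: [0.5362, -0.0419, 0.1776]
orientation: [-3.14, -0.0, 1.598]
contact_force: [0.3, 0.9, -0.1]
opening: 0.337
grip_force: 0.0
```

>>> carry_out:
  moves:
    - [4.2,-2,0,0]
    - [4.2,-2,0,0]
    - [4.2,-2,0,0]
    - [4.2,-2,0,0]
    - [4.2,-2,0,0]

```text
t: 63.5
ee_pos: [0.4302, 0.165, 0.1777]
orientation: [-3.14, 0.0, 1.599]
contact_force: [0.9, 0.5, -0.5]
opening: 0.33
grip_force: 0.0
```

>>> carry_out:
  moves:
    - [4.2,-2.1,0,0]
    - [4.2,-2.1,0,0]
    - [4,-2.1,0,0]
    - [0,0,0,0]
    - [0,0,0,0]

```text
t: 64.0
ee_pos: [0.3644, 0.2864, 0.1777]
orientation: [-3.141, 0.001, 1.602]
contact_force: [0.3, 0.5, -0.2]
opening: 0.328
grip_force: 0.0
```

Run:
```python
from h import *
go(.344,.332,.057)
a=camera("scene");camera("top")
cv2.imwrite("pics/s8.png",cv2.resize(a[90:360,40:440],(800,540),interpolation=cv2.INTER_CUBIC)[:,:,::-1])
print(marks("chest_drawer0_handle","scene"),marks("chest_drawer0_handle","top"))
```

```text
at [0.3644 0.2864 0.1777] rpy [-1.799e+02  1.000e-01  9.180e+01] shift cm [ 4.64 -1.88 12.07] t 64.0 F [ 0.3  0.5 -0.2]
[] [(0.19, [236.1, 111.4])]
```

View pics/s8.png

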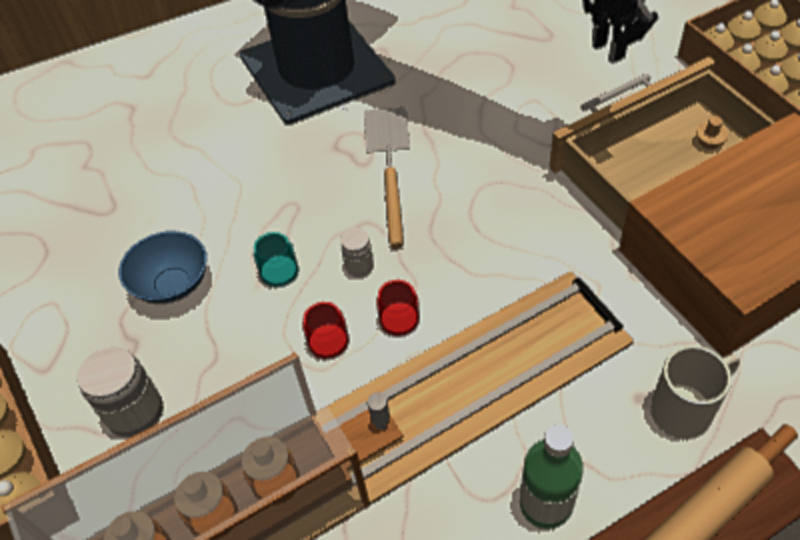

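The carriage is home with three upright jars under the hood, its knob at (229,297). The drawer is open with the one spare stopper, and its bar handle is near (348,136). I'll close the drawer.

>>> carry_out:
  moves:
    - [2.3,-0.9,0,0]
    - [2.3,-0.9,0,0]
    - [0,0,2,0]
    - [0,0,2,0]
    - [0,0,0,0]

```text
t: 64.7
ee_pos: [0.3449, 0.3294, 0.1352]
orientation: [-3.136, 0.004, 1.597]
contact_force: [-0.2, -0.4, 0.0]
opening: 0.325
grip_force: 0.0
```

Run:
```python
from h import *
print(ray("scene",(348.2,136.3),.062)); go(.345,.332,.057)
```

```text
[0.34638057 0.33655566 0.062     ]
at [0.3449 0.3294 0.1352] rpy [-179.7    0.2   91.5] shift cm [0.29 0.05 7.81] t 64.7 F [-0.2 -0.4  0. ]
```

>>> carry_out:
  moves:
    - [0,0.1,2,0]
    - [0,0,2,0]
    - [0,0,1.5,0]
    - [0,0,0.8,0]
    - [0,0,0,0]

```text
t: 65.2
ee_pos: [0.3469, 0.3307, 0.0747]
orientation: [-3.14, 0.001, 1.598]
contact_force: [0.1, -0.4, 0.5]
opening: 0.33
grip_force: 0.0
```

>>> carry_out:
  moves:
    - [0,0,0.8,0]
    - [0,0,0.6,0]
    - [0,0,0,0]

```text
t: 65.5
ee_pos: [0.3467, 0.3314, 0.0607]
orientation: [-3.141, 0.001, 1.6]
contact_force: [0.3, -0.0, 0.5]
opening: 0.334
grip_force: 0.0
```

>>> carry_out:
  moves:
    - [0,0,0,0]
    - [0,0,0,0]
    - [0,0,0,0]
    - [0,0,0,0]
  jaw: 0

```text
t: 65.9
ee_pos: [0.3469, 0.3317, 0.0616]
orientation: [3.142, 0.0, 1.6]
contact_force: [-1.3, -1.0, 1.8]
opening: 0.101
grip_force: 58.6
```

>>> carry_out:
  moves:
    - [0,0.6,0,0]
    - [0,1.2,0,0]
    - [0,1.5,0,0]
    - [0,1.5,0,0]
    - [0,1.5,0,0]

```text
t: 66.4
ee_pos: [0.4116, 0.3343, 0.0615]
orientation: [3.141, -0.002, 1.6]
contact_force: [-1.9, 1.3, 2.9]
opening: 0.1
grip_force: 58.8
```

>>> carry_out:
  moves:
    - [0,1.5,0,0]
    - [0,1.5,0,0]
    - [0,1.2,0,0]
    - [0,1,0,0]
    - [0,0.8,0,0]

```text
t: 66.9
ee_pos: [0.4712, 0.3366, 0.0616]
orientation: [3.141, -0.003, 1.6]
contact_force: [-1.7, 5.8, 0.7]
opening: 0.107
grip_force: 58.9
```

>>> carry_out:
  moves:
    - [0,0.5,0,0]
    - [0,0.4,0,0]
    - [0,0.3,0,0]
    - [0,0.2,0,0]
    - [0,0.2,0,0]

```text
t: 67.4
ee_pos: [0.4865, 0.3372, 0.0616]
orientation: [3.141, -0.003, 1.6]
contact_force: [-1.2, 5.8, 0.5]
opening: 0.103
grip_force: 58.8
```

>>> carry_out:
  moves:
    - [0,0.2,0,0]
    - [0,0.2,0,0]
    - [0,0.2,0,0]
    - [0,0.1,0,0]
    - [0,0.1,0,0]

```text
t: 67.9
ee_pos: [0.4935, 0.3375, 0.0616]
orientation: [-3.14, -0.003, 1.601]
contact_force: [-5.0, 6.2, 3.5]
opening: 0.101
grip_force: 59.1
```

>>> carry_out:
  moves:
    - [0,0.1,0,0]
    - [0,0.1,0,0]
    - [0,0.1,0,0]
    - [0,0.1,0,0]
    - [0,0,0,0]

```text
t: 68.4
ee_pos: [0.4936, 0.3375, 0.0615]
orientation: [-3.133, -0.003, 1.602]
contact_force: [-10.5, 4.3, 7.5]
opening: 0.099
grip_force: 59.6
```

>>> carry_out:
  moves:
    - [0,-0.3,0,0]
    - [0,0,0,0]

```text
t: 68.6
ee_pos: [0.4935, 0.3375, 0.0616]
orientation: [-3.139, -0.003, 1.601]
contact_force: [-4.4, 5.3, 2.7]
opening: 0.1
grip_force: 59.2
```

>>> carry_out:
  moves:
    - [0,0,0,0]
    - [0,0,0,0]
    - [0,0,0,0]
    - [0,0,0,0]
  jaw: 0.3

```text
t: 69.0
ee_pos: [0.4953, 0.3353, 0.061]
orientation: [3.142, 0.001, 1.599]
contact_force: [-0.1, -0.5, -0.0]
opening: 0.3
grip_force: 0.0
```

>>> carry_out:
  moves:
    - [0,0,-2,0]
    - [0,0,-4,0]
    - [0,0,-4,0]
    - [0,0,-4,0]
    - [0,0,0,0]

```text
t: 69.5
ee_pos: [0.4984, 0.3373, 0.2094]
orientation: [3.129, -0.005, 1.599]
contact_force: [0.6, -0.4, 0.1]
opening: 0.294
grip_force: 0.0
```

>>> carry_out:
  moves:
    - [-4,-4,0,0]
    - [-4,-4,0,0]
    - [-4,0,0,0]
    - [0,0,0,0]
    - [0,0,0,0]

```text
t: 70.0
ee_pos: [0.4276, 0.2226, 0.201]
orientation: [3.141, -0.0, 1.597]
contact_force: [-0.3, -0.7, -1.3]
opening: 0.3
grip_force: 0.0
```

Run:
```python
from h import *
a=camera("scene");camera("top");go(.4,.2,.2)
print(proj("scene",[.494,.337,.062]).round(1),marks("chest_drawer0_handle","scene"),marks("chest_drawer0_handle","top"),marks("carriage_knob","scene"))
c=np.hstack([cv2.resize(a[100:260,320:500],(400,356)),cv2.resize(a[230:400,40:230],(398,356))])
cv2.imwrite("pics/s9.png",c[:,:,::-1])
```

```text
at [0.4278 0.2237 0.2012] rpy [180.   -0.   91.7] shift cm [-2.29 -2.85  0.12] t 70.1 F [-0.2 -0.  -0.7]
[380.6 166.9] [(0.56, [383.1, 166.1])] [(0.69, [132.4, 219.1]), (0.43, [447.9, 235.1])] [(0.64, [229.9, 288.2])]
```

View pics/s9.png

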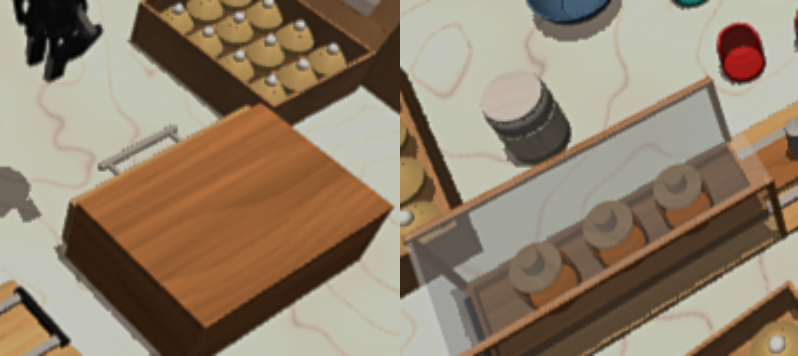

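The picture shows the drawer shut and the three stoppered jars standing under the hood with the carriage home. The robot is touching nothing, so I'll hand in.

```bash
python3 -c "
from rig import *
print(hand_in())"
```

```text
the job is handed in; nothing more can be done
None
```

The job is handed in, with no verdict returned: all three amber jars are stoppered and upright in the tray, the carriage is gently home at its stop, the drawer is closed with the spare stopper inside, and nothing else was moved.

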